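# Prick the bracelet blanks under the snap-cap needles

### The arm

A 7-joint arm with a two-finger parallel gripper is mounted at the origin on the work surface. World frame = base frame: x ahead of the robot, y to its left, z up, the work surface at z = 0. Lengths are in m, angles in rad, forces in N, time in s.
With the tool pointing down it reaches from about 0.35 to 0.9 m from the base axis. Payload 7.2 kg.
Tool frame: the origin (TCP) lies on the centre line of the jaws, within the pads' length; the fingertips stand env.tip_extent ahead of it and the grasp point (between the pads) lies 2 mm behind it (env.tip_extent is the distance from the TCP to the fingertips, in m); z points along the fingers, y is the line along which they close (so a half turn about z gives the same grasp; the last joint's range is limited). The gripper opens to 88 mm and grips with 3 to 60 N. Pads are 20 mm wide; open, the fingers measure 115 mm over their backs; the gripper's body (75 mm by 178 mm) begins 61 mm behind the grasp point.
Start: joints at [1.061, 0.411, -0.013, 1.596, 0.006, 1.134, -0.082], TCP at [0.267, -0.565, 0.211] pointing down, gripper open.
Joint ranges: [-2.95, 2.95], [-0.29, 1.99], [-1.47, 1.44], [0.14, 2.54], [-1.03, 4.17], [0.13, 1.85], [-2.86, 2.86]. Speed limits (rad/s): [2.39, 2.39, 3.01, 3.01, 3.14, 3.14, 3.14].

### API

Orientations are given as a unit quaternion [w, x, y, z].
In Python, from plant import env gives the robot as it stands.
- The arm moves only by the tool jog_arm, never from a script. Its argument "deltas" is a list of rows, each a list of 5 numbers: the opening, from 0 (shut) to 1 (fully open), then the shift along the world's x, y, z as a fraction of full scale, then the turn about the world's z as a fraction of full scale. In form: [[grip, x, y, z, turn], ...]. A call has 1 to 20 rows; each row is the pose to reach, as a shift and turn from the pose commanded when the call began, turning the shorter way round; what a row does not reach only later rows make up. Full scale, the value 1, is 0.3 m for a shift and 360 degrees for a turn. A row lasts 1/10 s, in which the tool goes at most 50 mm and 8.59 degrees, less where a joint would pass 70% of its speed; a pose out of reach is approached as far as the arm can. A call with a number of a shift or a turn outside -1 to 1 is refused whole. A call with a gripper value outside its range is refused whole. The fingers move at their own pace and stop on an object; "force" is the grip in N (left out, the last holds). Time passes only in rows, so rows that repeat a pose let the fingers close. It gives the time, the measured TCP pose, the force, the opening and the grip force at its end, in the units of the state.
- env.get_obs(): the state, without advancing time (a new reading comes with each control period).
- env.grab_frame(name): name is "scene" or "top" or "wrist"; returns a dict with "img" (384x512x3 uint8, red, green, blue), "fx", "fy", "cx", "cy" (pixels), "rvec" (rotation vector, rad) and "tvec" (3), from world to camera coordinates, as OpenCV has them; the wrist camera has in their place "tool_from_camera" (4x4, takes a point from camera to tool coordinates, whose origin is the TCP and whose axes are the flange's). Camera axes: x right, y down, z forward; pixel columns grow to the right and rows downward; lengths in m; the calibration is good to about 2 mm. A picture is of the moment at which its call begins: read the wrist's pose just before it. There is no depth.
- env.close_job(): hands the job in; it is judged then, once.
Trained networks look in a picture, given as the dict that the camera call returned (one of the last four; its "shot" number tells which), for a name from the list of things; names that differ only in an ending like _2 or _b are one class to them, and where a whole thing is asked for, a point or a joint stands for the part that bears it (a point fixed in the world has none). Each returns a list of dicts, best first, with "score" (0 to 1); they miss things now and then, are a little off and sometimes report something else, mostly with a low value. They report only what shows in the picture. A call takes as long as a camera call. They do not tell look-alikes from the thing itself.
- env.look_for(query, picture): "box" ([left, top, width, height] in pixels, round what is visible of it).
- env.tip_of(query, picture): "at" ([row, column] in pixels: a listed point, or the origin of a listed thing).
The state is a dict: "time_s": time; "qpos": joint angles; "dq": joint speeds; "joint_efforts": joint torques, N m; "ee_pos": TCP position; "eef_rot": TCP orientation; "contact_force": force on the tool from outside, world axes, zero at the start; "torque": the same for the moment, N m; "opening": finger opening in m; "finger_force": force on a finger pad.
Only numpy, scipy, OpenCV 4.12 (cv2) and the standard library are available. Lean on these libraries where they do the work, as an engineer would, in place of code of your own. Each camera call takes 0.05 s, during which the arm holds its last target. There are 200 camera calls.

### The job

Every bracelet blank lying on the bench is to be pricked at its black dot, in the stand whose cap has the same colour as the blank's end band: pull that stand's snap cap up till it clicks, bring the blank in so that its dot is right under the needle and it lies flat on the bench, and press the cap down again, leaving the blank there with the needle standing on its dot. Stands that have no blank must be left with their caps down, and the other things on the bench must not be disturbed.

Things in the scene. Friction and masses are not known exactly. Their poses are not given: they have to be found in the camera images.
- stand_red: Stand with the red cap: grey C-frame fixed to the bench. Origin on the bench right under its needle; +x runs from needle to column, open throat to -x. Column from x = 65 mm, 36 wide, 100 tall; foot x 65 to 125, 90 wide, 12 high; overhead arm 28 wide, z 77 to 99, ends in a fixed barrel round the needle, 34 diameter, z 60 to 100. Below z 60 only the needle is in the throat.
- cap_red (a joint): Rise of the red cap with its needle, m: 0 down (needle end 4 mm above bench), 0.04 up (44 mm). Snaps up above 0.025, down below it, and stays; 7 N to pull up, 6 N to press down. On a strip it rests at 0.010, holding it with 5 N. Cap: upright cylinder, 36 mm diameter, 40 tall, over the stand's origin; top 142 mm above bench when down, 182 up; underside 2 mm over the barrel when down.
- strip_red: Loose bracelet blank with a red band round one end: a brass sheet on a wooden backing strip, 120 x 40 x 14 mm in all (x, y, z), about 140 g. Origin at the centre of its underside; +x points from the red end to the end with the dot. Not every colour is present in a run (None if absent).
- dot_red (a point): The black dot (10 mm diameter, white rim) on the top face of the red-banded strip, at x = +35, y = +6, z = 14 mm in the strip's frame.
- stand_blue: Stand with the blue cap: grey C-frame fixed to the bench. Origin on the bench right under its needle; +x runs from needle to column, open throat to -x. Column from x = 65 mm, 36 wide, 100 tall; foot x 65 to 125, 90 wide, 12 high; overhead arm 28 wide, z 77 to 99, ends in a fixed barrel round the needle, 34 diameter, z 60 to 100. Below z 60 only the needle is in the throat.
- cap_blue (a joint): Rise of the blue cap with its needle, m: 0 down (needle end 4 mm above bench), 0.04 up (44 mm). Snaps up above 0.025, down below it, and stays; 7 N to pull up, 6 N to press down. On a strip it rests at 0.010, holding it with 5 N. Cap: upright cylinder, 36 mm diameter, 40 tall, over the stand's origin; top 142 mm above bench when down, 182 up; underside 2 mm over the barrel when down.
- strip_blue: Loose bracelet blank with a blue band round one end: a brass sheet on a wooden backing strip, 120 x 40 x 14 mm in all (x, y, z), about 140 g. Origin at the centre of its underside; +x points from the blue end to the end with the dot. Not every colour is present in a run (None if absent).
- dot_blue (a point): The black dot (10 mm diameter, white rim) on the top face of the blue-banded strip, at x = +35, y = -6, z = 14 mm in the strip's frame.
- stand_green: Stand with the green cap: grey C-frame fixed to the bench. Origin on the bench right under its needle; +x runs from needle to column, open throat to -x. Column from x = 65 mm, 36 wide, 100 tall; foot x 65 to 125, 90 wide, 12 high; overhead arm 28 wide, z 77 to 99, ends in a fixed barrel round the needle, 34 diameter, z 60 to 100. Below z 60 only the needle is in the throat.
- cap_green (a joint): Rise of the green cap with its needle, m: 0 down (needle end 4 mm above bench), 0.04 up (44 mm). Snaps up above 0.025, down below it, and stays; 7 N to pull up, 6 N to press down. On a strip it rests at 0.010, holding it with 5 N. Cap: upright cylinder, 36 mm diameter, 40 tall, over the stand's origin; top 142 mm above bench when down, 182 up; underside 2 mm over the barrel when down.
- strip_green: Loose bracelet blank with a green band round one end: a brass sheet on a wooden backing strip, 120 x 40 x 14 mm in all (x, y, z), about 140 g. Origin at the centre of its underside; +x points from the green end to the end with the dot. Not every colour is present in a run (None if absent).
- dot_green (a point): The black dot (10 mm diameter, white rim) on the top face of the green-banded strip, at x = +35, y = +3, z = 14 mm in the strip's frame.
- stand_yellow: Stand with the yellow cap: grey C-frame fixed to the bench. Origin on the bench right under its needle; +x runs from needle to column, open throat to -x. Column from x = 65 mm, 36 wide, 100 tall; foot x 65 to 125, 90 wide, 12 high; overhead arm 28 wide, z 77 to 99, ends in a fixed barrel round the needle, 34 diameter, z 60 to 100. Below z 60 only the needle is in the throat.
- cap_yellow (a joint): Rise of the yellow cap with its needle, m: 0 down (needle end 4 mm above bench), 0.04 up (44 mm). Snaps up above 0.025, down below it, and stays; 7 N to pull up, 6 N to press down. On a strip it rests at 0.010, holding it with 5 N. Cap: upright cylinder, 36 mm diameter, 40 tall, over the stand's origin; top 142 mm above bench when down, 182 up; underside 2 mm over the barrel when down.
- strip_yellow: Loose bracelet blank with a yellow band round one end: a brass sheet on a wooden backing strip, 120 x 40 x 14 mm in all (x, y, z), about 140 g. Origin at the centre of its underside; +x points from the yellow end to the end with the dot. Not every colour is present in a run (None if absent).
- dot_yellow (a point): The black dot (10 mm diameter, white rim) on the top face of the yellow-banded strip, at x = +35, y = -4, z = 14 mm in the strip's frame.
- jar: Glass jar with white lid, 50 mm diameter, 60 mm tall; bystander, leave it alone. Origin at its underside centre.
- charcoal: Black block, 130 x 70 x 32 mm; bystander, leave it alone. Origin at its underside centre.
- bowl: Steel bowl, 150 mm diameter, 55 mm tall; bystander, leave it alone. Origin at its underside centre.
- brush: Brush lying on the bench; bystander, leave it alone. Origin at its underside at the handle's middle.
- driver: Screwdriver lying on the bench; bystander, leave it alone. Origin at its underside at the handle's middle.
- solder_reel: Aluminium reel, 60 mm diameter, 30 mm tall; bystander, leave it alone. Origin at its underside centre.
There are look-alikes about, which are no part of the job. What is shaped like the strip_red but purple is not meant.

How it is judged:
At the end, for the whole second after the job is handed in: Every strip present lies flat on the bench, at rest, with the centre of its dot within 5.5 mm (horizontally) of the needle axis of the stand of its colour; all four caps are down (below 0.014 m), so that each such needle stands on its strip (horizontal distance between dot_red and stand_red below 0.0055 m and height (world z) of each of strip_red, strip_blue, strip_green, strip_yellow below 0.004 m and angle between each of strip_red, strip_blue, strip_green, strip_yellow's own z axis and vertical below 0.06 rad and linear speed of each of strip_red, strip_blue, strip_green, strip_yellow below 0.02 m/s and value of joint each of cap_red, cap_blue, cap_green, cap_yellow below 0.014 m and horizontal distance between dot_blue and stand_blue below 0.0055 m and horizontal distance between dot_green and stand_green below 0.0055 m and horizontal distance between dot_yellow and stand_yellow below 0.0055 m); the robot touches nothing.
It fails at once if a bystander (jar, black block, bowl, brush, screwdriver, reel) is moved by more than 30 mm (distance of any of jar, charcoal, bowl, brush, driver, solder_reel from where it was at the start of the episode above 0.03 m).
Of strip_red, strip_blue, strip_green, strip_yellow only 2 to 3 are there at a start; the rules pass over those that are not, and their reading is None.
At some moment in a run one of strip_red, strip_blue, strip_green, strip_yellow may be knocked a few centimetres aside while the robot is not near it.
Once in a run the grip may slacken for a moment while it holds something.
It also fails if it takes over 210 s, if anything falls off the work surface, if the arm or the gripper's body presses on something with over 40 N, if the wrist force passes 120 N, or if a joint passes its speed limit or range.

## Working session

There is one attempt and no reset: what is moved stays moved. The work goes in short steps, Python scripts to look and compute and a tool call to move; the robot and the scene stay as the last step left them, time stands still between calls to the robot, and variables do not carry over. Pictures are saved under pics/ and viewed, at most 14 in all, crops included, and the job is handed in when it is done.

Besides the shell and the picture viewer there is one more tool, called after "Emit:" as a command line: name --pt "numbers of a row" for each row, then --argument value for the rest. jog_arm: Moves the arm, as the interface text tells. Its arguments: {"type":"object","properties":{"deltas":{"type":"array","items":{"type":"array","items":{"type":"number","minimum":-1,"maximum":1}}},"force":{"type":"number"}},"required":["deltas"]}

```bash
mkdir -p pics; ls; cat > h.py <<'E'
import numpy as np, cv2
from plant import env
from scipy.spatial.transform import Rotation as R
def save(p,n): cv2.imwrite('pics/'+n, p['img'][:,:,::-1])
def K(p): return np.array([[p['fx'],0,p['cx']],[0,p['fy'],p['cy']],[0,0,1.]])
def cam(p,obs=None):
    "returns R (cam->world), C origin"
    if 'rvec' in p:
        Rm=cv2.Rodrigues(np.array(p['rvec'],float))[0]; return Rm.T, -Rm.T@np.array(p['tvec'],float).ravel()
    T=np.array(p['tool_from_camera']); q=obs['eef_rot']; Rt=R.from_quat([q[1],q[2],q[3],q[0]]).as_matrix()
    return Rt@T[:3,:3], Rt@T[:3,3]+np.array(obs['ee_pos'])
def w(p,u,v,z,obs=None):
    "pixel col u,row v -> world at height z"
    Rm,C=cam(p,obs); d=Rm@np.linalg.inv(K(p))@np.array([u,v,1.]); return C+d*(z-C[2])/d[2]
def px(p,X,obs=None):
    Rm,C=cam(p,obs); c=K(p)@(Rm.T@(np.array(X,float)-C)); return c[:2]/c[2]
E
python3 - <<'E'
from h import *
o=env.get_obs(); print(env.tip_extent,{k:np.round(v,3) for k,v in o.items()})
for n in('top','scene'):
    p=env.grab_frame(n); save(p,n+'0.png'); print(n,cam(p)[1])
    for c in('red','blue','green','yellow'):
        for q in('strip_','dot_','stand_'):
            print(q+c,[(np.round(d['at'][::-1]),round(d['score'],2),np.round(w(p,d['at'][1],d['at'][0],.014 if q=='dot_' else 0),3)[:2]) for d in env.tip_of(q+c,p)[:2]])
E
```

```text
pics
0.017 {'time_s': np.float64(0.0), 'qpos': array([ 1.061,  0.412, -0.013,  1.597,  0.006,  1.134, -0.082]), 'dq': array([ 0.   , -0.001, -0.002,  0.   , -0.001,  0.   , -0.001]), 'joint_efforts': array([-0.0000e+00, -5.8796e+01,  6.4200e-01, -2.9108e+01, -5.4000e-02,
        1.8000e-02,  0.0000e+00]), 'ee_pos': array([ 0.267, -0.565,  0.21 ]), 'eef_rot': array([-0.001,  0.976,  0.219, -0.   ]), 'contact_force': array([ 0.193, -0.4  , -0.558]), 'torque': array([-0.004, -0.04 ,  0.017]), 'finger_force': np.float64(0.0), 'opening': np.float64(0.088)}
top [ 0.28656077 -0.01081694  1.43688383]
strip_red [(array([405., 268.]), 0.87, array([ 0.306, -0.517])), (array([278., 222.]), 0.77, array([ 0.47 , -0.092]))]
dot_red [(array([415., 276.]), 0.75, array([ 0.281, -0.541])), (array([147., 275.]), 0.57, array([0.294, 0.349]))]
stand_red [(array([226., 172.]), 0.85, array([0.649, 0.087]))]
strip_blue [(array([331., 239.]), 0.61, array([ 0.408, -0.273]))]
dot_blue []
stand_blue [(array([167., 184.]), 0.61, array([0.607, 0.294]))]
strip_green []
dot_green [(array([172., 230.]), 0.89, array([
[... 728 characters left out ...]
0.67, array([ 0.445, -0.295])), (array([276., 158.]), 0.58, array([0.443, 0.247]))]
stand_blue [(array([322., 168.]), 0.83, array([0.613, 0.303]))]
strip_green [(array([271., 160.]), 0.7, array([0.421, 0.24 ]))]
dot_green [(array([283., 159.]), 0.76, array([0.467, 0.259]))]
stand_green [(array([276., 233.]), 0.57, array([ 0.664, -0.095])), (array([180., 233.]), 0.21, array([ 0.402, -0.27 ]))]
strip_yellow [(array([264., 140.]), 0.61, array([0.313, 0.349]))]
dot_yellow [(array([319., 169.]), 0.52, array([0.615, 0.279])), (array([178., 235.]), 0.4, array([ 0.415, -0.292]))]
stand_yellow [(array([234., 259.]), 0.65, array([ 0.621, -0.268])), (array([155., 262.]), 0.61, array([ 0.424, -0.415]))]
```

```bash
python3 - <<'E'
import cv2
a=cv2.imread('pics/top0.png')[130:320,100:450]; cv2.imwrite('pics/top0z.png',cv2.resize(a,(800,434),interpolation=cv2.INTER_CUBIC))
a=cv2.imread('pics/scene0.png')[90:320,50:380]; cv2.imwrite('pics/sc0z.png',cv2.resize(a,(800,558),interpolation=cv2.INTER_CUBIC))
E
```

```text
(no output)
```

View pics/top0z.png

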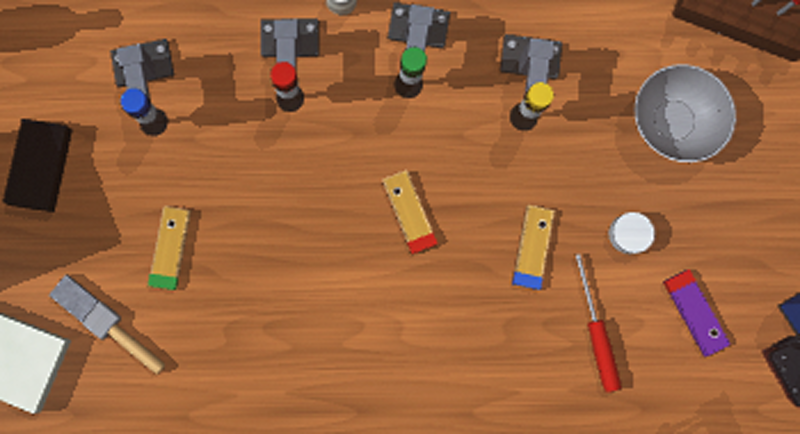

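View pics/sc0z.png

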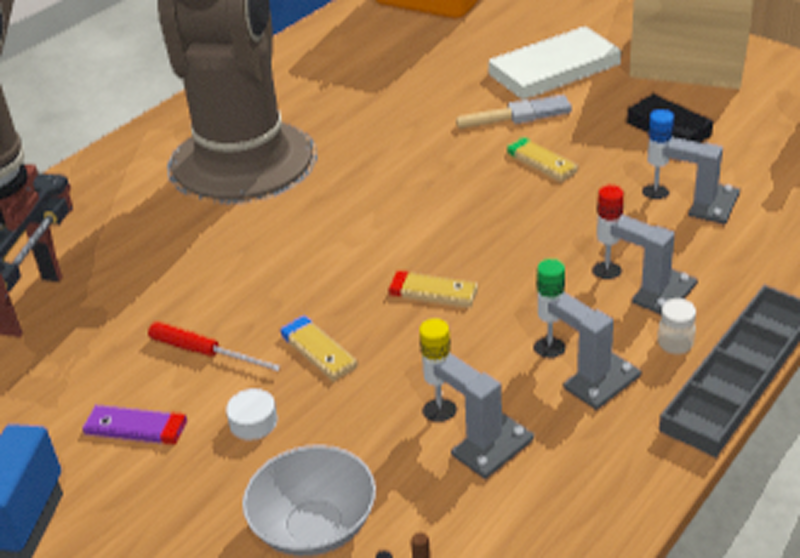

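Three blanks are present: red, green and blue. Targets and look-alikes in the top crop:
- Red blank: brass with red band, at (410,212).
- Blue blank: brass with blue band, at (535,247).
- Green blank: brass with green band, at (170,248).
- Look-alike: purple strip with a red band, at (697,313). I reject it because its body is purple.
- Also not targets: the screwdriver's red handle at (605,355) and the white block at (30,360).
- Stands, in crop order: blue cap (135,100), red (285,77), green (413,60), yellow (540,95). Yellow has no blank, so its cap stays down.

Next I move the wrist camera over the blanks.

Emit:
jog_arm --pt "1 0.5 1 0.67 -0.07" --pt "1 0.5 1 0.67 -0.07" --pt "1 0.5 1 0.67 -0.07" --pt "1 0.5 1 0.67 -0.07" --pt "1 0.5 1 0.67 -0.07" --pt "1 0.5 1 0.67 -0.07" --pt "1 0.5 1 0.67 -0.07" --pt "1 0.5 1 0.67 -0.07" --pt "1 0.5 1 0.67 -0.07" --pt "1 0.5 1 0.67 -0.07" --pt "1 0.5 1 0.67 -0.07" --pt "1 0.5 1 0.67 -0.07"

```text
time_s: 2.5
ee_pos: [0.4162, -0.2662, 0.4111]
eef_rot: [-0.0, 1.0, -0.0, -0.001]
contact_force: [-0.4, -0.1, 0.2]
opening: 0.0876
finger_force: 0.0
```

Emit:
jog_arm --pt "1 0 0.6 0 0" --pt "1 0 0.6 0 0" --pt "1 0 0.6 0 0" --pt "1 0 0.6 0 0" --pt "1 0 0.6 0 0" --pt "1 0 0.6 0 0" --pt "1 0 0.6 0 0" --pt "1 0 0.6 0 0"

```text
time_s: 3.3
ee_pos: [0.4171, -0.0866, 0.4117]
eef_rot: [-0.0, 1.0, -0.0, -0.0]
contact_force: [-0.2, -0.5, 0.0]
opening: 0.088
finger_force: 0.0
```

```bash
python3 - <<'E'
from h import *
o=env.get_obs(); p=env.grab_frame('wrist'); save(p,'w1.png'); print(o['time_s'],np.round(o['ee_pos'],3),p['fx'],cam(p,o))
for u,v in((0,0),(511,0),(511,383),(0,383)): print(np.round(w(p,u,v,0,o),3))
E
```

```text
3.3 [ 0.417 -0.087  0.412] 274.864951943119 (array([[-4.55202156e-04, -9.62777100e-01, -2.70296225e-01],
       [-9.99999841e-01,  5.27880793e-04, -1.96190146e-04],
       [ 3.31571566e-04,  2.70296093e-01, -9.62777187e-01]]), array([ 0.49043468, -0.08722379,  0.58659807]))
[0.697 0.382 0.   ]
[ 0.697 -0.564  0.   ]
[-0.218 -0.796  0.   ]
[-0.217  0.61   0.   ]
```

View pics/w1.png

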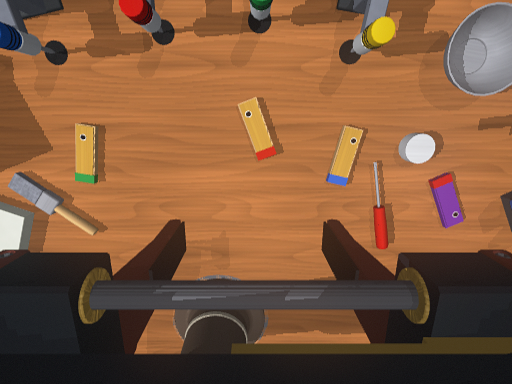

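The wrist view shows red blank with dot at (248,114), blue dot (353,141), green dot (83,137), black needle discs at the stands near (350,51), (259,20), (162,32), (57,52). Now I measure poses from it.

```bash
cat >> h.py <<'E'
DOT=dict(red=(.035,.006),blue=(.035,-.006),green=(.035,.003),yellow=(.035,-.004))
HUE=dict(red=(175,5),blue=(100,120),green=(50,75),yellow=(25,32))
def strips(p,obs=None,verbose=True):
    "brass blobs -> {colour:(dot xy, yaw, rect dims)}"
    hsv=cv2.cvtColor(p['img'],cv2.COLOR_RGB2HSV).astype(int); h,s,v=hsv.transpose(2,0,1)
    m=((h>=16)&(h<=24)&(s>110)&(v>120)).astype(np.uint8); m=cv2.morphologyEx(m,cv2.MORPH_OPEN,np.ones((3,3),np.uint8))
    out={}
    for c in cv2.findContours(m,cv2.RETR_EXTERNAL,cv2.CHAIN_APPROX_NONE)[0]:
        if cv2.contourArea(c)<250: continue
        g=np.array([w(p,a,b,.014,obs)[:2] for a,b in c[:,0]])
        (cx,cy),(L,W),_=r=cv2.minAreaRect((g*1000).astype(np.float32))
        b=cv2.boxPoints(r)/1000; e=b[1]-b[0]; f=b[2]-b[1]; ax=e if np.hypot(*e)>np.hypot(*f) else f; ax=ax/np.hypot(*ax)
        if not(70<max(L,W)<130 and 30<min(L,W)<55): 
            if verbose: print('skip',np.round([cx,cy,L,W]))
            continue
        hull=np.zeros_like(m); cv2.fillPoly(hull,[cv2.convexHull(c)],1); hull=cv2.erode(hull,np.ones((3,3),np.uint8))
        wt=np.clip(110-v,0,None)*hull; ys,xs=np.nonzero(wt)
        if len(xs)==0: continue
        d=w(p,np.average(xs,weights=wt[ys,xs]),np.average(ys,weights=wt[ys,xs]),.014,obs)[:2]
        ctr=np.array([cx,cy])/1000
        if (d-ctr)@ax<0: ax=-ax
        bp=px(p,[*(d-.088*ax),.012],obs).round().astype(int)
        pt=hsv[max(bp[1]-2,0):bp[1]+3,max(bp[0]-2,0):bp[0]+3].reshape(-1,3); pt=pt[pt[:,1]>110]
        hb=np.median((pt[:,0]+20)%180)-20 if len(pt) else -99
        col='red' if -10<hb<8 else 'green' if 40<hb<85 else 'blue' if 95<hb<130 else 'yellow' if 24<hb<35 else '?%g'%hb
        out[col]=(d,np.arctan2(ax[1],ax[0]),np.array([max(L,W),min(L,W)]))
        if verbose: print(col,'dot',np.round(d,4),'yaw',round(np.degrees(out[col][1]),1),'rect',np.round([L,W],1), 'ctr from dot along/across mm',np.round(1000*np.array([(ctr-d)@ax,(ctr-d)@[-ax[1],ax[0]]]),1))
    return out
def disc(p,xy,obs=None):
    "dark disc centre near guessed xy"
    v=cv2.cvtColor(p['img'],cv2.COLOR_RGB2HSV)[:,:,2]; u0=px(p,[*xy,0],obs)
    n,l,st,ce=cv2.connectedComponentsWithStats((v<45).astype(np.uint8)); 
    k=[i for i in range(1,n) if st[i,4]>40 and np.hypot(*(ce[i]-u0))<25]
    return [(np.round(w(p,*ce[i],0,obs)[:2],4),st[i].tolist()) for i in k]
ST=dict(red=(.649,.087),blue=(.61,.297),green=(.66,-.094),yellow=(.617,-.275))
E
python3 - <<'E'
from h import *
print(np.round(env.get_obs()['qpos'],2))
for n in('wrist','top','scene'):
    o=env.get_obs(); p=env.grab_frame(n); ob=o if n=='wrist' else None
    print(n); strips(p,ob)
    for c in ST: print(c,disc(p,ST[c],ob))
E
```

```text
[ 0.41 -0.04 -0.31  1.68 -0.01  1.49 -1.46]
wrist
blue dot [ 0.4416 -0.2921] yaw -13.2 rect [ 42.7 100.8] ctr from dot along/across mm [-25.9   9. ]
green dot [0.449  0.2625] yaw -9.9 rect [ 38.3 102.2] ctr from dot along/across mm [-24.8  -5.7]
red dot [ 0.4944 -0.0763] yaw 20.7 rect [100.8  39.3] ctr from dot along/across mm [-25.3  -5.9]
red [(array([0.6417, 0.0827]), [152, 20, 22, 24, 315])]
blue [(array([0.6085, 0.2944]), [45, 41, 23, 24, 351])]
green [(array([ 0.6581, -0.097 ]), [249, 14, 22, 19, 254])]
yellow []
top
green dot [0.4516 0.2613] yaw -9.8 rect [40.5 99.7] ctr from dot along/across mm [-26.1  -3.7]
red []
blue []
green []
yellow []
scene
skip [ 631. -680.   66.   73.]
skip [ 904. -474.   76.   97.]
?15 dot [ 0.7092 -0.4937] yaw -68.7 rect [ 52.9 112. ] ctr from dot along/across mm [-30.9  -2.1]
skip [ 762. -391.   95.  248.]
skip [ 335. -577.   69.  119.]
skip [ 850. -251.   66.  204.]
skip [ 539. -325.   82.  173.]
skip [ 248. -492.  273.  294.]
skip [464. -66. 100.  94.]
skip [562. -85. 110. 274.]
skip [ -81. -446.  145.  277.]
skip [809. 230. 252. 147.]
skip [901. 307. 277. 102.]
skip [532. 241. 142. 179.]
skip [419. 296. 109. 146.]
skip [-128. -151.  356.  192.]
skip [249.  16. 359. 739.]
skip [912. 709. 582.  80.]
skip [640. 622. 126. 615.]
skip [175. 735. 160. 189.]
skip [-275.  975.  258.  979.]
skip [ 571. 1239.  462. 1548.]
red []
blue []
green []
yellow []
```

Emit:
jog_arm --pt "1 0.5 0.3 -0.02 0" --pt "1 0.5 0.3 -0.02 0" --pt "1 0.5 0.3 -0.02 0" --pt "1 0.5 0.3 -0.02 0" --pt "1 0.5 0.3 -0.02 0" --pt "1 0.5 0.3 -0.02 0" --pt "1 0.5 0.3 -0.02 0"

```text
time_s: 4.2
ee_pos: [0.5666, 0.004, 0.4064]
eef_rot: [0.0, 1.0, 0.0, 0.0]
contact_force: [0.0, -0.6, 0.4]
opening: 0.0878
finger_force: 0.0
```

```bash
python3 - <<'E'
from h import *
o=env.get_obs();p=env.grab_frame('wrist'); save(p,'w2.png'); print(np.round(o['ee_pos'],3))
strips(p,o)
for c in ST:
    print(c,disc(p,ST[c],o),[np.round(w(p,d['at'][1],d['at'][0],0,o)[:2],4) for d in env.tip_of('stand_'+c,p)[:1]])
E
```

```text
[0.567 0.004 0.406]
blue dot [ 0.441  -0.2925] yaw -13.1 rect [ 45.2 102.3] ctr from dot along/across mm [-25.   10.8]
green dot [0.4487 0.2622] yaw -9.5 rect [ 38.5 103.5] ctr from dot along/across mm [-24.2  -4.7]
red dot [ 0.494  -0.0767] yaw 20.5 rect [102.7  38.5] ctr from dot along/across mm [-24.2  -5.8]
red [] [array([0.6416, 0.0752])]
blue [] [array([0.61  , 0.2938])]
green [] [array([ 0.6654, -0.1   ])]
yellow [] [array([ 0.61  , -0.2788])]
```

View pics/w2.png

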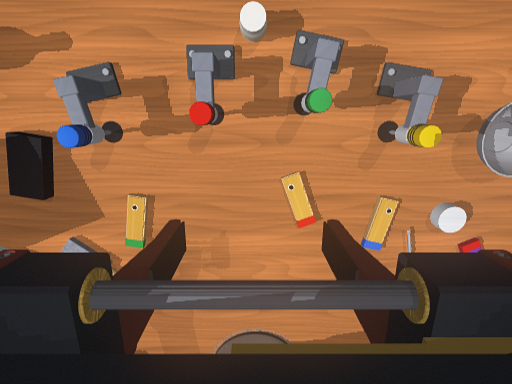

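The caps are at red (200,113), green (319,100), blue (71,136), yellow (427,136). The foot plates are centred at roughly red (211,62), green (317,53), blue (89,87). I fit the cap cylinders to their colour masks to get the needle axes.

```bash
cat >> h.py <<'E'
from scipy.optimize import minimize
def capfit(p,c,xy,obs=None,rise=0.):
    hsv=cv2.cvtColor(p['img'],cv2.COLOR_RGB2HSV).astype(int); h=hsv[:,:,0]; a,b=dict(red=(174,6),blue=(100,125),green=(45,80),yellow=(25,34))[c]
    m=(((h>=a)&(h<=b)) if a<b else ((h>=a)|(h<=b)))&(hsv[:,:,1]>130)&(hsv[:,:,2]>35)
    u0=px(p,[*xy,.122+rise],obs).astype(int); box=np.zeros_like(m); box[max(u0[1]-40,0):u0[1]+40,max(u0[0]-40,0):u0[0]+40]=1; m=(m&box).astype(np.float32)
    t=np.linspace(0,2*np.pi,40)
    def iou(q):
        pts=np.array([px(p,[q[0]+.018*np.cos(i),q[1]+.018*np.sin(i),z+rise],obs) for i in t for z in(.102,.142)])
        k=np.zeros(m.shape,np.uint8); cv2.fillConvexPoly(k,cv2.convexHull((pts*16).astype(np.int32)),255,cv2.LINE_AA,4); k=k/255.
        return -np.minimum(k,m).sum()/np.maximum(k,m).sum()
    r=minimize(iou,xy,method='Nelder-Mead',options=dict(initial_simplex=np.array([xy,np.add(xy,(.012,0)),np.add(xy,(0,.012))]),xatol=1e-4))
    return r.x,-r.fun
E
python3 - <<'E'
from h import *
foot=dict(red=(211,62),blue=(89,87),green=(317,53))
o=env.get_obs()
for n in('wrist','top','scene'):
    p=env.grab_frame(n); ob=o if n=='wrist' else None
    for c in ST:
        x,s=capfit(p,c,ST[c],ob); print(n,c,np.round(x,4),round(s,2))
        if n=='wrist' and c in foot:
            f=w(p,*foot[c],.012,o)[:2]-x; print('  foot dist',np.hypot(*f),'yaw',np.degrees(np.arctan2(f[1],f[0])))
E
```

```text
wrist red [0.6434 0.0851] 0.83
  foot dist 0.09552298668732472 yaw -0.4040323898802846
wrist blue [0.6083 0.2947] 0.72
  foot dist 0.09041018977812525 yaw 18.300098215119412
wrist green [ 0.662  -0.0976] 0.69
  foot dist 0.0946369269610608 yaw -11.21518620995773
wrist yellow [ 0.6075 -0.2736] 0.38
top red [0.6386 0.0991] 0.14
top blue [0.6105 0.2959] 0.59
top green [ 0.66  -0.094] 0.0
top yellow [ 0.6134 -0.2731] 0.46
scene red [0.6422 0.0909] 0.69
scene blue [0.6081 0.3006] 0.78
scene green [ 0.6638 -0.0951] 0.68
scene yellow [ 0.6071 -0.2689] 0.71
```

Emit:
jog_arm --pt "1 0.255 0.268 -0.5 0" --pt "1 0.255 0.268 -0.5 0" --pt "1 0.255 0.268 -0.5 0" --pt "1 0.255 0.268 -0.5 0" --pt "1 0.255 0.268 -0.75 0" --pt "1 0.255 0.268 -0.85 0" --pt "1 0.255 0.268 -0.935 0" --pt "1 0.255 0.268 -0.935 0" --pt "1 0.255 0.268 -0.935 0" --pt "1 0.255 0.268 -0.935 0"

```text
time_s: 5.6
ee_pos: [0.6453, 0.0858, 0.1282]
eef_rot: [-0.0, 1.0, 0.001, 0.002]
contact_force: [0.3, 0.7, 0.6]
opening: 0.0881
finger_force: 0.0
```

Emit:
jog_arm --pt "0.3 0 0 0 0" --pt "0.3 0 0 0 0" --pt "0.3 0 0 0 0" --pt "0.3 0 0 0 0" --pt "0.3 0 0 0 0" --pt "0.3 0 0 0 0" --force 40

```text
time_s: 6.2
ee_pos: [0.6437, 0.0854, 0.1255]
eef_rot: [0.0, 1.0, 0.001, -0.0]
contact_force: [0.1, 0.2, -0.3]
opening: 0.0435
finger_force: 0.0
```

Emit:
jog_arm --pt "0.2 0 0 0 0" --pt "0.2 0 0 0 0" --pt "0.2 0 0 0 0" --pt "0.2 0 0 0 0"

```text
time_s: 6.6
ee_pos: [0.6437, 0.086, 0.1255]
eef_rot: [-0.0, 1.0, 0.001, -0.0]
contact_force: [0.7, 2.9, -0.8]
opening: 0.0344
finger_force: 40.0
```

```bash
python3 - <<'E'
from h import *
o=env.get_obs();p=env.grab_frame('wrist'); save(p,'w3.png'); print(o['ee_pos'],o['finger_force'],o['opening'])
E
```

```text
[0.64365399 0.08604219 0.12548914] 39.99977231025696 0.03441231893944592
```

View pics/w3.png

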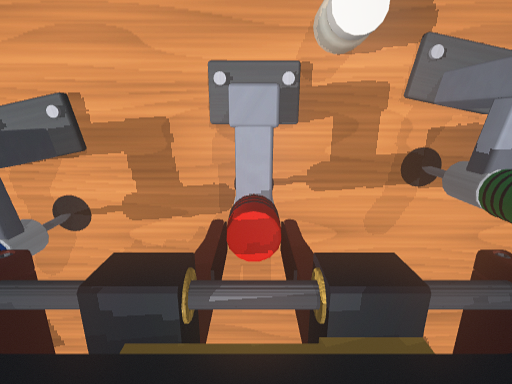

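The red cap sits between the pads at (254,232), and its stand arm is centred at (254,160) with yaw about 0. Refit here, then pull up.

Emit:
jog_arm --pt "0.2 0 0 0.05 0" --pt "0.2 0 0 0.09 0" --pt "0.2 0 0 0.125 0" --pt "0.2 0 0 0.128 0" --pt "0.2 0 0 0.128 0" --pt "0.2 0 0 0.128 0"

```text
time_s: 7.25
ee_pos: [0.6437, 0.086, 0.1645]
eef_rot: [-0.0, 1.0, 0.001, 0.0]
contact_force: [-2.1, 3.7, 5.5]
opening: 0.0345
finger_force: 40.0
```

```bash
python3 - <<'E'
from h import *
o=env.get_obs();p=env.grab_frame('wrist'); save(p,'w4.png'); print(o['ee_pos'],o['contact_force'],o['opening'])
for r in(0,.036,.04): print(capfit(p,'red',(.6435,.0855),o,r))
for c in('blue','green'): print(c,disc(p,ST[c],o))
E
```

```text
[0.64370587 0.08599288 0.16453047] [-2.14709023  3.69698337  5.54240927] 0.034479750332829684
(array([0.62998899, 0.0861393 ]), np.float64(0.6656588617568717))
(array([0.64301112, 0.08541446]), np.float64(0.7707730418764912))
(array([0.64403693, 0.08551385]), np.float64(0.7406546305826667))
blue []
green []
```

Emit:
jog_arm --pt "1 0 0 0 0" --pt "1 0 0 0 0" --pt "1 0 0 0 0" --pt "1 0 0 0.15 0" --pt "1 0 0 0.3 0" --pt "1 -0.1 -0.1 0.45 0.02" --pt "1 -0.71 -0.642 0.45 0.4" --pt "1 -0.71 -0.642 0.45 0.4" --pt "1 -0.71 -0.642 0.45 0.4" --pt "1 -0.71 -0.642 0.45 0.4" --pt "1 -0.71 -0.642 0.45 0.4" --pt "1 -0.71 -0.642 0.45 0.4" --pt "1 -0.71 -0.642 0.45 0.4" --pt "1 -0.71 -0.642 0.45 0.4" --pt "1 -0.71 -0.642 0.45 0.4" --pt "1 -0.71 -0.642 0.45 0.4" --pt "1 -0.71 -0.642 0.45 0.4" --pt "1 -0.71 -0.642 0.45 0.4" --pt "1 -0.71 -0.642 0.45 0.4" --pt "1 -0.71 -0.642 0.45 0.4"

```text
time_s: 9.3
ee_pos: [0.4304, -0.1079, 0.2988]
eef_rot: [-0.0, 0.462, 0.887, -0.0]
contact_force: [0.1, 0.5, -0.1]
opening: 0.0878
finger_force: 0.0
```

Emit:
jog_arm --pt "1 0 0 0 0.177" --pt "1 0 0 0 0.177" --pt "1 0 0 0 0.177" --pt "1 0 0 0 0.177" --pt "1 0 0 0 0.177" --pt "1 0 0 0 0.177" --pt "1 0 0 0 0.177" --pt "1 0 0 0 0.177" --pt "1 0 0 0 0.177" --pt "1 0 0 0 0.177" --pt "1 0 0 0 0.177"

```text
time_s: 10.4
ee_pos: [0.4307, -0.1074, 0.2989]
eef_rot: [-0.0, -0.072, 0.997, -0.0]
contact_force: [-0.1, 0.1, -1.0]
opening: 0.0875
finger_force: 0.0
```

```bash
python3 - <<'E'
from h import *
o=env.get_obs();p=env.grab_frame('wrist'); save(p,'w5.png'); print(o['ee_pos'],o['eef_rot'],o['qpos'][6])
strips(p,o); print(capfit(p,'red',(.6435,.0855),o,.04)); print(capfit(p,'green',(.66,-.097),o,0))
for c in ST: print(c,disc(p,ST[c],o))
E
```

```text
[ 0.43065613 -0.10743311  0.2989055 ] [-3.70115328e-05 -7.19207462e-02  9.97410344e-01 -9.85404486e-05] 1.8178149163030348
skip [ 716. -388.   24.  105.]
red dot [ 0.5076 -0.0436] yaw 21.2 rect [101.   39.3] ctr from dot along/across mm [-26.5  -5.8]
green dot [0.4495 0.2627] yaw -9.5 rect [ 40.7 101.9] ctr from dot along/across mm [-26.1  -5.5]
blue dot [ 0.4422 -0.2914] yaw -13.2 rect [ 41.3 100.8] ctr from dot along/across mm [-25.9   8.6]
(array([0.64594189, 0.07704785]), np.float64(0.10319708619991906))
(array([ 0.66734844, -0.09753081]), np.float64(0.4960336935280943))
red [(array([0.6245, 0.1044]), [336, 265, 21, 15, 178])]
blue []
green []
yellow []
```

View pics/w5.png

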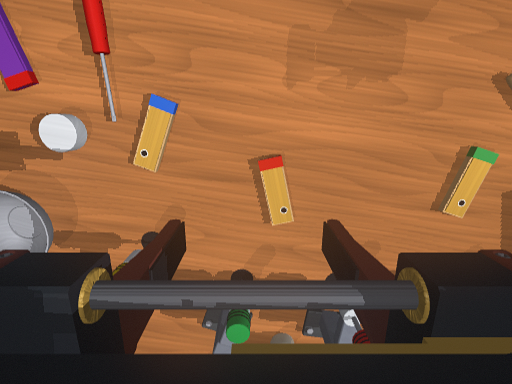

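Red blank was knocked: the dot is now at (284,210), which is world (0.508,-0.044). Blue and green are unmoved. I grasp it at the new pose.

Emit:
jog_arm --pt "1 0.045 0.111 -0.3 0.035" --pt "1 0.045 0.111 -0.5 0.035" --pt "1 0.045 0.111 -0.65 0.035" --pt "1 0.045 0.111 -0.78 0.035" --pt "1 0.045 0.111 -0.88 0.035" --pt "1 0.045 0.111 -0.925 0.035" --pt "1 0.045 0.111 -0.925 0.035" --pt "1 0.045 0.111 -0.925 0.035" --pt "0.3 0.045 0.111 -0.925 0.035" --pt "0.3 0.045 0.111 -0.925 0.035" --pt "0.3 0.045 0.111 -0.925 0.035" --pt "0.3 0.045 0.111 -0.925 0.035" --pt "0.3 0.045 0.111 -0.925 0.035" --pt "0.3 0.045 0.111 -0.925 0.035" --pt "0.3 0.045 0.111 -0.925 0.035" --pt "0.3 0.045 0.111 -0.925 0.035" --pt "0.3 0.045 0.111 -0.925 0.035" --force 40

```text
time_s: 12.15
ee_pos: [0.4442, -0.0739, 0.0214]
eef_rot: [-0.0, -0.182, 0.983, 0.0]
contact_force: [0.4, 0.5, 0.1]
opening: 0.0262
finger_force: 0.0
```

```bash
python3 - <<'E'
from h import *
o=env.get_obs();p=env.grab_frame('wrist'); save(p,'w6.png'); q=o['eef_rot'];print(o['ee_pos'],np.degrees(2*np.arctan2(q[2],q[1])),o['opening'])
for c in ST: print(c,disc(p,ST[c],o))
E
```

```text
[ 0.44415665 -0.07387764  0.0213828 ] 200.95693983999288 0.026205874895684475
red []
blue []
green []
yellow []
```

View pics/w6.png

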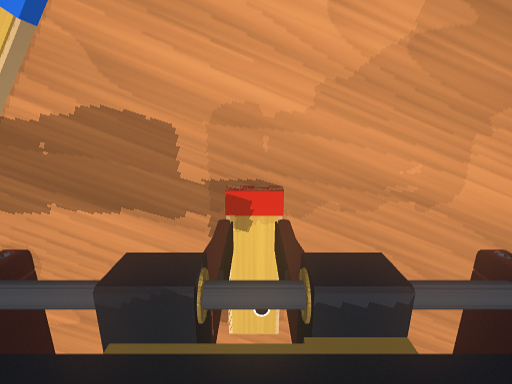

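Emit:
jog_arm --pt "0.1 0 0 0 0" --pt "0.1 0 0 0 0" --pt "0.1 0 0 0 0"

```text
time_s: 12.5
ee_pos: [0.4442, -0.0739, 0.0214]
eef_rot: [-0.0, -0.182, 0.983, 0.0]
contact_force: [0.1, -0.8, 0.0]
opening: 0.0094
finger_force: 0.0
```

```bash
python3 - <<'E'
from h import *
o=env.get_obs();p=env.grab_frame('wrist'); save(p,'w7.png'); print(o['ee_pos'],o['opening'],o['finger_force'])
cv2.imwrite('pics/w7c.png',cv2.resize(p['img'][160:360,150:360,::-1],None,fx=2.5,fy=2.5))
E
```

```text
[ 0.44421373 -0.07389826  0.02142658] 0.009437665757131375 0.0
```

View pics/w7c.png

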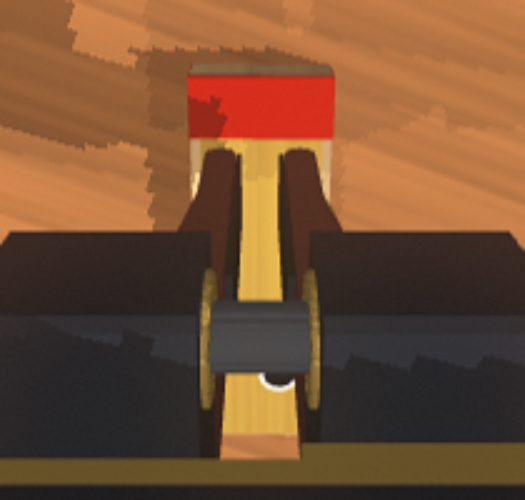

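The fingers have closed over the strip without touching it: they lie across the brass at (205-275, 220). So the tips are higher than assumed. I'll check the projected tip height.

```bash
python3 - <<'E'
from h import *
o=env.get_obs();p=env.grab_frame('wrist'); q=o['eef_rot']
Rt=R.from_quat([q[1],q[2],q[3],q[0]]).as_matrix(); e=np.array(o['ee_pos']); print(env.tip_extent, Rt.round(3).tolist())
for z in(-.02,-.01,0,.01,.017):print(z,[px(p,e+Rt@np.array([x,.0047,z]),o).round(0).tolist() for x in(.01,0)])
# strip top edge corner (red end) predicted with strip yaw 20.9
a=np.radians(20.9);ax=np.array([np.cos(a),np.sin(a)]);n=np.array([-ax[1],ax[0]]);d=np.array([.5076,-.0436])
for y in(-.026,.014): print('strip end',[px(p,[*(d-.095*ax+y*n),z],o).round() for z in(.014,0)])
E
```

```text
0.017 [[-0.934, -0.358, -0.0], [-0.358, 0.934, 0.0], [-0.0, 0.0, -1.0]]
-0.02 [[262.0, 226.0], [262.0, 241.0]]
-0.01 [[261.0, 220.0], [261.0, 235.0]]
0 [[261.0, 215.0], [261.0, 229.0]]
0.01 [[261.0, 210.0], [261.0, 223.0]]
0.017 [[260.0, 207.0], [260.0, 220.0]]
strip end [array([225., 191.]), array([227., 186.])]
strip end [array([283., 191.]), array([281., 186.])]
```

Emit:
jog_arm --pt "1 0 0 0 0" --pt "1 0 0 0 0" --pt "1 0 0 0 0" --pt "1 0 0 0 0" --pt "1 0 0 0 0" --pt "1 0 0 0 0" --pt "1 0 0 0 0" --pt "1 0 0 0 0" --pt "1 0 0 -0.01 0" --pt "1 0 0 -0.01 0"

```text
time_s: 13.6
ee_pos: [0.444, -0.0739, 0.0181]
eef_rot: [-0.0, -0.182, 0.983, 0.0]
contact_force: [0.7, -0.6, 0.4]
opening: 0.0853
finger_force: 0.0
```

```bash
python3 - <<'E'
from h import *
o=env.get_obs();p=env.grab_frame('wrist'); save(p,'w8.png'); print(o['ee_pos'],o['contact_force'])
s=env.grab_frame('scene'); u=px(s,o['ee_pos']).astype(int); print(u)
a=cv2.resize(s['img'][u[1]-50:u[1]+40,u[0]-60:u[0]+60,::-1],None,fx=5,fy=5); b=cv2.resize(p['img'][160:360,150:360,::-1],None,fx=1,fy=1)
cv2.imwrite('pics/s8.png',a)
E
```

```text
[ 0.44400813 -0.07390425  0.01812428] [ 0.66486186 -0.55601342  0.36817811]
[226 201]
```

View pics/s8.png

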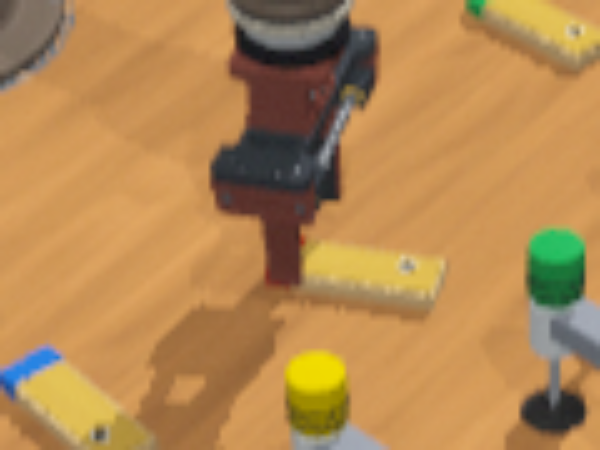

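```bash
python3 - <<'E'
from h import *
s=env.grab_frame('scene'); o=env.get_obs()
for t in (.044,.056):
  for z in(0,.01,.02,.03): print(t,z,[px(s,[o['ee_pos'][0]+.357*t+k*.934,o['ee_pos'][1]-.934*t+k*.357,z]).round(1).tolist() for k in(-.01,.01)])
E
```

```text
0.044 0 [[220.6, 212.9], [226.2, 213.7]]
0.044 0.01 [[220.4, 210.7], [226.0, 211.5]]
0.044 0.02 [[220.2, 208.5], [225.9, 209.3]]
0.044 0.03 [[220.0, 206.2], [225.7, 207.0]]
0.056 0 [[219.5, 215.1], [225.2, 216.0]]
0.056 0.01 [[219.4, 212.9], [225.0, 213.8]]
0.056 0.02 [[219.2, 210.7], [224.8, 211.5]]
0.056 0.03 [[219.0, 208.4], [224.7, 209.3]]
```

The scene crop puts the finger end at about 20–30 mm above the bench, so the tips really are higher than nominal. I'll descend in small steps and watch the force.

Emit:
jog_arm --pt "1 0 0 -0.012 0" --pt "1 0 0 -0.024 0" --pt "1 0 0 -0.024 0"

```text
time_s: 14.05
ee_pos: [0.4439, -0.0739, 0.0107]
eef_rot: [-0.0, -0.182, 0.983, 0.0]
contact_force: [0.0, 0.8, -0.3]
opening: 0.0878
finger_force: 0.0
```

Emit:
jog_arm --pt "1 0 0 -0.01 0" --pt "1 0 0 -0.016 0" --pt "1 0 0 -0.016 0"

```text
time_s: 14.35
ee_pos: [0.444, -0.0739, 0.0062]
eef_rot: [-0.0, -0.182, 0.983, 0.0]
contact_force: [-0.7, -0.7, -0.1]
opening: 0.0879
finger_force: 0.0
```

```bash
python3 - <<'E'
from h import *
o=env.get_obs();p=env.grab_frame('scene'); a=p['img'][151:241,166:286,::-1]; cv2.imwrite('pics/s9.png',cv2.resize(a,None,fx=5,fy=5,interpolation=cv2.INTER_CUBIC)); print(o['ee_pos'],o['contact_force'])
E
```

```text
[ 0.44402081 -0.07386235  0.00617472] [-0.67687933 -0.72564904 -0.09716302]
```

View pics/s9.png

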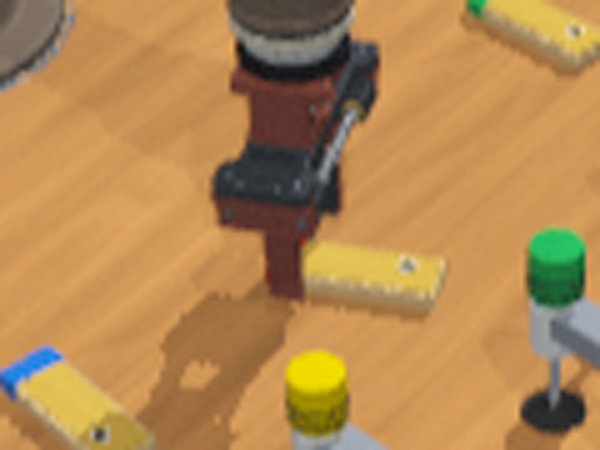

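Emit:
jog_arm --pt "1 0 0 -0.01 0" --pt "1 0 0 -0.017 0" --pt "1 0 0 -0.017 0"

```text
time_s: 14.7
ee_pos: [0.444, -0.0739, 0.001]
eef_rot: [-0.0, -0.182, 0.983, 0.0]
contact_force: [-0.3, 1.1, 0.7]
opening: 0.0883
finger_force: 0.0
```

Emit:
jog_arm --pt "1 0 0 -0.007 0" --pt "1 0 0 -0.007 0"

```text
time_s: 14.9
ee_pos: [0.4441, -0.0739, -0.0009]
eef_rot: [-0.0, -0.182, 0.983, 0.0]
contact_force: [0.8, 1.2, 0.6]
opening: 0.0875
finger_force: 0.0
```

Emit:
jog_arm --pt "0.4 0 0 0 0" --pt "0.4 0 0 0 0" --pt "0.4 0 0 0 0" --pt "0.4 0 0 0 0" --pt "0.4 0 0 0 0" --pt "0.4 0 0 0 0" --pt "0.4 0 0 0 0" --pt "0.4 0 0 0 0" --force 40

```text
time_s: 15.7
ee_pos: [0.4442, -0.0739, -0.0007]
eef_rot: [0.0, -0.182, 0.983, 0.0]
contact_force: [-0.3, 0.0, 0.7]
opening: 0.0392
finger_force: 40.0
```

Emit:
jog_arm --pt "0.4 0 0 0.04 0" --pt "0.4 0 0 0.04 0" --pt "0.4 0.05 0.1 0.04 -0.015" --pt "0.4 0.1 0.2 0.04 -0.03" --pt "0.4 0.1 0.3 0.04 -0.045" --pt "0.4 0.1 0.4 0.04 -0.058" --pt "0.4 0.1 0.514 0.04 -0.058" --pt "0.4 0.1 0.514 0.04 -0.058" --pt "0.4 0.1 0.514 0.04 -0.058"

```text
time_s: 16.6
ee_pos: [0.4741, 0.081, 0.0114]
eef_rot: [0.0, -0.002, 1.0, -0.0]
contact_force: [-0.6, 0.1, -0.9]
opening: 0.0392
finger_force: 40.0
```

```bash
python3 - <<'E'
from h import *
o=env.get_obs();p=env.grab_frame('wrist'); save(p,'w10.png'); print(o['ee_pos'],o['opening'])
s=env.grab_frame('scene'); a=p['img'][170:380,130:380,::-1]; b=s['img'][120:230,200:330,::-1]
cv2.imwrite('pics/c10.png',np.hstack([cv2.resize(a,(400,336)),cv2.resize(b,(397,336),interpolation=cv2.INTER_CUBIC)]))
E
```

```text
[0.4741364  0.08096601 0.01141242] 0.03922214736762583
```

View pics/c10.png

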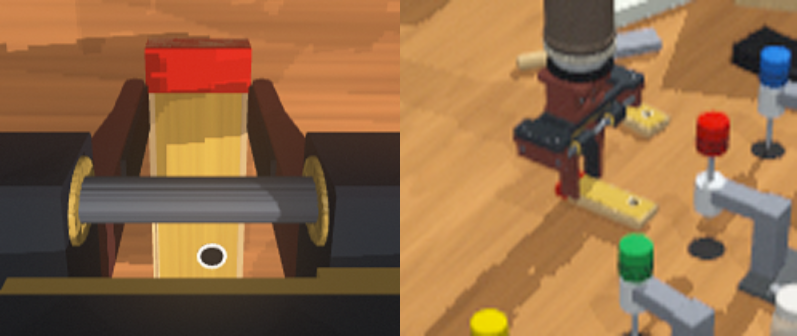

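The blank is held level, and its dot shows at about (262,330) in the wrist picture. The red cap is up and its disc is free. I measure the dot relative to the TCP.

```bash
cat >> h.py <<'E'
def dotheld(p,o,z):
    "dot seen under the bar between fingers, tool frame-independent world xy"
    im=p['img'].astype(int); roi=im[285:362,225:290]; hsv=cv2.cvtColor(p['img'],cv2.COLOR_RGB2HSV)[285:362,225:290].astype(int)
    m=((hsv[:,:,1]<60)&(hsv[:,:,2]>150)).astype(np.uint8)
    n,l,st,ce=cv2.connectedComponentsWithStats(m); k=1+np.argmax(st[1:,4]); x,y,ww,hh,a=st[k]
    u,v=225+x+(ww-1)/2,285+y+(hh-1)/2; return np.round(w(p,u,v,z,o)[:2],4),(u,v,ww,hh,a)
E
python3 - <<'E'
from h import *
o=env.get_obs();p=env.grab_frame('wrist'); print(dotheld(p,o,.0265),o['ee_pos'])
E
```

```text
(array([0.544 , 0.0845]), (np.float64(262.0), np.float64(329.5), np.int32(19), np.int32(16), np.int32(105))) [0.47412881 0.07910357 0.01123653]
```

Emit:
jog_arm --pt "0.4 0.1 0 0 0" --pt "0.4 0.2 0 0 0" --pt "0.4 0.28 0 0 0" --pt "0.4 0.332 0 0 0" --pt "0.4 0.332 0 0 0" --pt "0.4 0.332 0 -0.02 0" --pt "0.4 0.332 0 -0.039 0" --pt "0.4 0.332 0 -0.039 0" --pt "0.4 0.332 0 -0.039 0"

```text
time_s: 17.65
ee_pos: [0.5729, 0.0801, -0.0008]
eef_rot: [-0.001, -0.001, 1.0, -0.0]
contact_force: [-0.1, 0.2, -2.1]
opening: 0.039
finger_force: 40.0
```

```bash
python3 - <<'E'
from h import *
for i in range(2):
    o=env.get_obs();p=env.grab_frame('wrist'); print(dotheld(p,o,.0145),o['ee_pos'],o['contact_force'],o['opening'])
save(p,'w11.png'); s=env.grab_frame('scene'); u=px(s,[.6435,.0863,.03]).astype(int); print(px(s,[.6435,.0863,.044]),px(s,[.6435,.0863,.06]),u)
a=p['img'][170:380,130:380,::-1]; b=s['img'][u[1]-45:u[1]+28,u[0]-50:u[0]+36,::-1]
cv2.imwrite('pics/c11.png',np.hstack([cv2.resize(a,(400,336)),cv2.resize(b,(397,336),interpolation=cv2.INTER_CUBIC)]))
E
```

```text
(array([0.6435, 0.0852]), (np.float64(261.5), np.float64(330.5), np.int32(18), np.int32(16), np.int32(100))) [ 0.57286298  0.08007305 -0.00080526] [-0.09687124  0.22183124 -2.08445854] 0.03895734409566181
(array([0.6437, 0.0854]), (np.float64(261.5), np.float64(330.5), np.int32(18), np.int32(16), np.int32(101))) [ 0.57305283  0.08021794 -0.00071304] [-0.54758867 -0.235668   -1.66818831] 0.039239985298398505
[299.94778669 191.31870802] [300.13654152 187.69441003] [299 194]
```

View pics/c11.png

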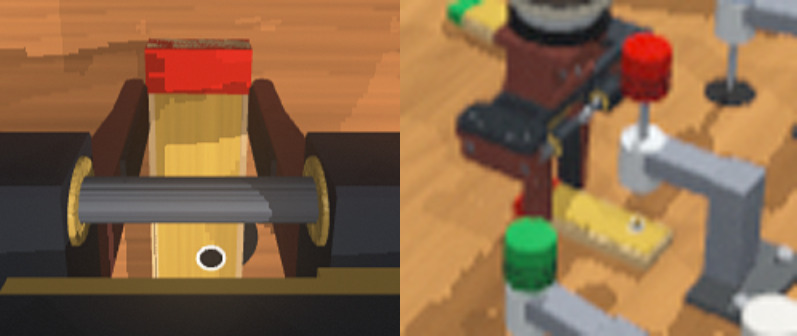

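The dot is within about 1 mm of the needle axis: the crop shows it at (637,226), in line with the cap and rod. Release, back off, rise, close the fingers and move over the cap.

Emit:
jog_arm --pt "0.7 0 0 0 0" --pt "0.7 0 0 0 0" --pt "0.7 0 0 0 0" --pt "0.7 0 0 0 0" --pt "0.7 -0.13 0 0.03 0" --pt "0.7 -0.13 0 0.15 0" --pt "0.7 -0.13 0 0.3 0" --pt "0.5 -0.13 0 0.45 0" --pt "0.3 -0.13 0 0.6 0" --pt "0 -0.13 0 0.75 0" --pt "0 0 0.02 0.75 0" --pt "0 0.15 0.02 0.75 0" --pt "0 0.235 0.02 0.75 0" --pt "0 0.235 0.02 0.75 0" --pt "0 0.235 0.02 0.72 0" --pt "0 0.235 0.02 0.68 0" --pt "0 0.235 0.02 0.64 0" --pt "0 0.235 0.02 0.64 0"

```text
time_s: 19.6
ee_pos: [0.6425, 0.0858, 0.1892]
eef_rot: [-0.002, -0.001, 1.0, -0.0]
contact_force: [-0.9, 0.5, -0.3]
opening: 0.0003
finger_force: 0.0
```

```bash
python3 - <<'E'
from h import *
o=env.get_obs();print(o['ee_pos'],o['opening'],o['contact_force'])
s=env.grab_frame('scene'); u=px(s,[.6435,.0863,.12]); print(u,[px(s,[.6435,.0863,z]).round() for z in(.014,.142,.182)])
b=s['img'][int(u[1])-40:int(u[1])+50,int(u[0])-60:int(u[0])+60,::-1]; cv2.imwrite('pics/c12.png',cv2.resize(b,None,fx=5,fy=5,interpolation=cv2.INTER_CUBIC))
E
```

```text
[0.64247023 0.08580434 0.18916178] 0.0003404424063469117 [-0.94218917  0.50143516 -0.33734233]
[300.86441802 173.71838983] [array([300., 198.]), array([301., 168.]), array([302., 159.])]
```

View pics/c12.png

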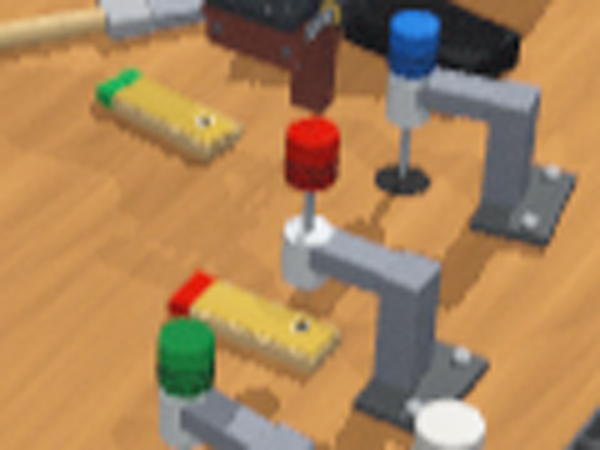

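The closed fingertips stand just above the red cap (312,125), with the dot at (301,326) below the barrel. Press down.

Emit:
jog_arm --pt "0 0 0 -0.03 0" --pt "0 0 0 -0.06 0" --pt "0 0 0 -0.08 0" --pt "0 0 0 -0.08 0"

```text
time_s: 20.05
ee_pos: [0.6442, 0.0863, 0.1669]
eef_rot: [-0.0, -0.001, 1.0, -0.0]
contact_force: [-0.6, -0.2, 2.5]
opening: 0.0006
finger_force: 1.3
```

Emit:
jog_arm --pt "0 0 0 -0.02 0" --pt "0 0 0 -0.035 0" --pt "0 0 0 -0.045 0" --pt "0 0 0 -0.045 0"

```text
time_s: 20.45
ee_pos: [0.644, 0.0862, 0.1532]
eef_rot: [-0.001, -0.001, 1.0, -0.0]
contact_force: [0.6, 0.4, -0.4]
opening: 0.0007
finger_force: 0.0
```

```bash
cat >> h.py <<'E'
def rise(c,xy):
    s=env.grab_frame('scene'); return [(r,round(capfit(s,c,xy,None,r)[1],2),capfit(s,c,xy,None,r)[0].round(4).tolist()) for r in(0,.01,.02,.03,.04)]
E
python3 - <<'E'
from h import *
o=env.get_obs();print(o['ee_pos'],o['contact_force']); print(rise('red',(.6435,.0863)))
E
```

```text
[0.64396964 0.08618421 0.15323888] [ 0.6486416   0.40046339 -0.40263854]
[(0, np.float64(0.38), [0.6331, 0.1082]), (0.01, np.float64(0.35), [0.639, 0.0963]), (0.02, np.float64(0.32), [0.6458, 0.0843]), (0.03, np.float64(0.3), [0.6523, 0.0725]), (0.04, np.float64(0.27), [0.6593, 0.0613])]
```

Emit:
jog_arm --pt "0 0 0 0.15 0" --pt "0 0 0 0.3 0" --pt "0.5 -0.07 -0.2 0.49 0" --pt "1 -0.07 -0.4 0.49 0" --pt "1 -0.07 -0.4 0.49 0" --pt "1 -0.07 -0.4 0.49 0" --pt "1 -0.07 -0.4 0.49 0"

```text
time_s: 21.2
ee_pos: [0.6234, -0.0346, 0.3014]
eef_rot: [0.0, 0.0, 1.0, 0.0]
contact_force: [0.7, -0.0, -0.1]
opening: 0.037
finger_force: 0.0
```

```bash
python3 - <<'E'
from h import *
print(rise('red',(.6435,.0863)))
o=env.get_obs();p=env.grab_frame('wrist');save(p,'w13.png');print(o['ee_pos'],px(p,[.66,-.097,.142],o),px(p,[.6435,.0863,.152],o))
print(capfit(p,'green',(.662,-.0975),o)); print(capfit(p,'red',(.6435,.0863),o,.01)); print(env.tip_of('stand_green',p)[:1],[w(p,d['at'][1],d['at'][0],0,o)[:2] for d in env.tip_of('stand_green',p)[:1]])
strips(p,o)
E
```

```text
[(0, np.float64(0.5), [0.6356, 0.1036]), (0.01, np.float64(0.48), [0.6412, 0.0943]), (0.02, np.float64(0.45), [0.6512, 0.0775]), (0.03, np.float64(0.42), [0.6565, 0.0634]), (0.04, np.float64(0.38), [0.6612, 0.0558])]
[ 0.62323958 -0.03299003  0.30101632] [203.8332306  206.02771553] [351.09515617 196.08743082]
(array([ 0.66247343, -0.09836524]), np.float64(0.6140438513549676))
(array([0.64434591, 0.08534295]), np.float64(0.7574581457040083))
[{'at': [181.8, 218.5], 'score': 0.73}] [array([ 0.66177353, -0.09569187])]
skip [ 881. -183.   25.  112.]
red dot [0.6426 0.084 ] yaw -0.2 rect [ 40.3 101.5] ctr from dot along/across mm [-25.8  -5.2]
?13 dot [0.4487 0.2629] yaw -9.4 rect [38.7 93.5] ctr from dot along/across mm [-19.9  -4.2]
?13 dot [ 0.4415 -0.2919] yaw -13.0 rect [37.6 87.7] ctr from dot along/across mm [-18.4   6.2]
```

Emit:
jog_arm --pt "1 0.131 -0.214 0 0" --pt "1 0.131 -0.214 -0.1 0" --pt "1 0.131 -0.214 -0.2 0" --pt "1 0.131 -0.214 -0.3 0" --pt "1 0.131 -0.214 -0.4 0" --pt "1 0.131 -0.214 -0.5 0" --pt "1 0.131 -0.214 -0.6 0" --pt "1 0.131 -0.214 -0.632 0" --pt "1 0.131 -0.214 -0.632 0" --pt "0.3 0.131 -0.214 -0.632 0" --pt "0.3 0.131 -0.214 -0.632 0" --pt "0.3 0.131 -0.214 -0.632 0" --pt "0.3 0.131 -0.214 -0.632 0" --pt "0.3 0.131 -0.214 -0.632 0" --pt "0.3 0.131 -0.214 -0.632 0" --pt "0.3 0.131 -0.214 -0.632 0" --pt "0.3 0.131 -0.214 -0.632 0" --pt "0.3 0.131 -0.214 -0.632 0" --force 40

```text
time_s: 23.2
ee_pos: [0.6626, -0.0975, 0.1115]
eef_rot: [-0.0, -0.001, 1.0, 0.0]
contact_force: [-0.8, 0.9, 0.4]
opening: 0.0354
finger_force: 40.0
```

Emit:
jog_arm --pt "0.3 0 0 0 0" --pt "0.3 0 0 0.05 0" --pt "0.3 0 0 0.09 0" --pt "0.3 0 0 0.125 0" --pt "0.3 0 0 0.13 0" --pt "0.3 0 0 0.13 0"

```text
time_s: 23.8
ee_pos: [0.6626, -0.0975, 0.1514]
eef_rot: [0.0, -0.001, 1.0, 0.0]
contact_force: [-2.6, 2.0, 4.6]
opening: 0.0352
finger_force: 40.0
```

```bash
python3 - <<'E'
from h import *
o=env.get_obs();p=env.grab_frame('wrist');print(o['ee_pos'],o['contact_force'],o['opening'])
for r in(0,.04): print(capfit(p,'green',(.662,-.0975),o,r))
print(rise('green',(.662,-.0975)))
E
```

```text
[ 0.66264216 -0.09751773  0.15141061] [-2.55037649  1.97032497  4.61617987] 0.03523648350433607
(array([ 0.67803137, -0.09783912]), np.float64(0.4573944793600914))
(array([ 0.66249584, -0.09783223]), np.float64(0.6016072099136311))
[(0, np.float64(0.46), [0.6379, -0.0526]), (0.01, np.float64(0.46), [0.6457, -0.0619]), (0.02, np.float64(0.45), [0.65, -0.0735]), (0.03, np.float64(0.44), [0.6577, -0.0828]), (0.04, np.float64(0.43), [0.6627, -0.094])]
```

Emit:
jog_arm --pt "1 0 0 0 0" --pt "1 0 0 0 0" --pt "1 0 0 0 0" --pt "1 0 0 0.15 0" --pt "1 0 0 0.3 0" --pt "1 -0.1 0.1 0.4 0" --pt "1 -0.3 0.3 0.5 0" --pt "1 -0.943 1 0.5 0" --pt "1 -0.943 1 0.5 0" --pt "1 -0.943 1 0.5 0" --pt "1 -0.943 1 0.5 0" --pt "1 -0.943 1 0.5 0" --pt "1 -0.943 1 0.5 0" --pt "1 -0.943 1 0.5 0" --pt "1 -0.943 1 0.5 0" --pt "1 -0.943 1 0.5 0" --pt "1 -0.943 1 0.5 0"

```text
time_s: 25.6
ee_pos: [0.3806, 0.2009, 0.3003]
eef_rot: [-0.0, 0.0, 1.0, -0.0]
contact_force: [0.5, -0.3, -0.1]
opening: 0.0877
finger_force: 0.0
```

Emit:
jog_arm --pt "0.7 0 0.229 0 -0.027" --pt "0.7 0 0.229 0 -0.027" --pt "0.7 0 0.229 0 -0.027" --pt "0.7 0 0.229 0 -0.027" --pt "0.7 0 0.229 0 -0.027"

```text
time_s: 26.1
ee_pos: [0.3804, 0.2693, 0.3]
eef_rot: [-0.0, 0.085, 0.996, -0.0]
contact_force: [-0.2, -0.1, 1.0]
opening: 0.0613
finger_force: 0.0
```

```bash
python3 - <<'E'
from h import *
o=env.get_obs();p=env.grab_frame('wrist');save(p,'w14.png');q=o['eef_rot'];print(o['ee_pos'],np.degrees(2*np.arctan2(q[2],q[1])),o['opening'],o['time_s'])
strips(p,o); print(rise('red',(.6435,.0863))); print(rise('green',(.6625,-.0975)))
print([ (n,[np.round(w(p,d['at'][1],d['at'][0],0,o)[:2],3) for d in env.tip_of(n,p)[:1]]) for n in('brush','charcoal')])
E
```

```text
[0.38042329 0.26925485 0.2999942 ] 170.27272712751395 0.061267831240048885 26.1
?-99 dot [0.5952 0.0154] yaw 160.7 rect [ 37. 125.] ctr from dot along/across mm [-10.3   9. ]
green dot [0.4501 0.2614] yaw -11.4 rect [ 37.  100.8] ctr from dot along/across mm [-26.2  -4.4]
[(0, np.float64(0.7), [0.6356, 0.1036]), (0.01, np.float64(0.69), [0.6413, 0.0942]), (0.02, np.float64(0.68), [0.6467, 0.0816]), (0.03, np.float64(0.66), [0.6565, 0.0634]), (0.04, np.float64(0.65), [0.6613, 0.056])]
[(0, np.float64(0.72), [0.6379, -0.0525]), (0.01, np.float64(0.71), [0.6427, -0.0639]), (0.02, np.float64(0.7), [0.6472, -0.0692]), (0.03, np.float64(0.69), [0.657, -0.0832]), (0.04, np.float64(0.67), [0.6617, -0.0916])]
[('brush', []), ('charcoal', [])]
```

Emit:
jog_arm --pt "0.75 0 0.004 -0.15 0" --pt "0.75 0 0.004 -0.3 0" --pt "0.75 0 0.004 -0.45 0" --pt "0.75 0 0.004 -0.6 0" --pt "0.75 0 0.004 -0.72 0" --pt "0.75 0 0.004 -0.82 0" --pt "0.75 0 0.004 -0.9 0" --pt "0.75 0 0.004 -0.95 0" --pt "0.75 0 0.004 -0.98 0" --pt "0.75 0 0.004 -1 0" --pt "0.75 0 0.004 -1 0" --pt "0.4 0 0.004 -1 0" --pt "0.4 0 0.004 -1 0" --pt "0.4 0 0.004 -1 0" --pt "0.4 0 0.004 -1 0" --pt "0.4 0 0.004 -1 0" --pt "0.4 0 0.004 -1 0" --force 40

```text
time_s: 28.05
ee_pos: [0.38, 0.272, 0.0008]
eef_rot: [0.0, 0.084, 0.996, 0.0]
contact_force: [0.4, -0.6, 5.7]
opening: 0.0385
finger_force: 40.0
```

```bash
python3 - <<'E'
from h import *
for i in range(2): o=env.get_obs();p=env.grab_frame('wrist');q=o['eef_rot'];print(o['ee_pos'],np.degrees(2*np.arctan2(q[2],q[1])),o['opening'],dotheld(p,o,.014),o['finger_force'])
E
```

```text
[0.38001556 0.27200287 0.00083024] 170.3441386215873 0.03853118048631267 (array([0.4507, 0.2615]), (np.float64(256.5), np.float64(329.0), np.int32(18), np.int32(15), np.int32(99))) 40.0004643201828
[0.38001581 0.27201024 0.00085193] 170.34650626503569 0.03876623447560558 (array([0.4507, 0.2615]), (np.float64(256.5), np.float64(329.0), np.int32(18), np.int32(15), np.int32(99))) 40.000460743904114
```

Emit:
jog_arm --pt "0.4 0 0 0.03 0" --pt "0.4 0 0 0.05 0" --pt "0.4 0 -0.1 0.05 0" --pt "0.4 0 -0.25 0.05 0" --pt "0.4 0 -0.4 0.05 0" --pt "0.4 0 -0.55 0.05 0" --pt "0.4 0 -0.7 0.05 0" --pt "0.4 0 -0.85 0.05 0" --pt "0.4 0 -0.95 0.05 0" --pt "0.4 0 -1 0.05 0" --pt "0.4 0 -1 0.05 0"

```text
time_s: 29.25
ee_pos: [0.3795, -0.0303, 0.0157]
eef_rot: [0.0, 0.086, 0.996, -0.0]
contact_force: [0.9, 0.3, -1.5]
opening: 0.0382
finger_force: 40.0
```

Emit:
jog_arm --pt "0.4 0 -0.12 0 0" --pt "0.4 0.1 -0.197 0 0" --pt "0.4 0.2 -0.197 0 0" --pt "0.4 0.3 -0.197 0 0" --pt "0.4 0.35 -0.197 0 0" --pt "0.4 0.35 -0.197 0 0"

```text
time_s: 29.85
ee_pos: [0.4874, -0.0854, 0.0158]
eef_rot: [0.001, 0.083, 0.997, 0.001]
contact_force: [-0.4, 0.0, -1.4]
opening: 0.0385
finger_force: 40.0
```

```bash
python3 - <<'E'
from h import *
for i in range(2): o=env.get_obs();p=env.grab_frame('wrist');q=o['eef_rot'];print(o['ee_pos'],np.degrees(2*np.arctan2(q[2],q[1])),o['opening'],dotheld(p,o,.029))
save(p,'w15.png')
E
```

```text
[ 0.48735039 -0.08537631  0.01581566] 170.43656745109607 0.03849765864256277 (array([ 0.557 , -0.0949]), (np.float64(257.5), np.float64(327.5), np.int32(18), np.int32(16), np.int32(98)))
[ 0.48532445 -0.08556409  0.01548753] 170.4473520254015 0.03837791693868509 (array([ 0.5541, -0.095 ]), (np.float64(257.5), np.float64(327.0), np.int32(18), np.int32(15), np.int32(95)))
```

Emit:
jog_arm --pt "0.4 0.1 0 0 0" --pt "0.4 0.2 0 0 0" --pt "0.4 0.29 0 0 0" --pt "0.4 0.357 0 0 0" --pt "0.4 0.357 0 0 0" --pt "0.4 0.357 0 -0.025 0" --pt "0.4 0.357 0 -0.048 0" --pt "0.4 0.357 0 -0.048 0" --pt "0.4 0.357 0 -0.048 0" --pt "0.4 0.357 0 -0.048 0"

```text
time_s: 30.95
ee_pos: [0.5914, -0.0872, 0.001]
eef_rot: [-0.0, 0.084, 0.996, -0.0]
contact_force: [-0.4, -0.3, -0.8]
opening: 0.0392
finger_force: 40.0
```

```bash
python3 - <<'E'
from h import *
for i in range(2): o=env.get_obs();p=env.grab_frame('wrist');print(o['ee_pos'],o['opening'],o['contact_force'],dotheld(p,o,.0145))
E
```

```text
[ 0.59141641 -0.08722989  0.00104355] 0.03915195103698976 [-0.42568111 -0.30626089 -0.80934795] (array([ 0.6631, -0.0979]), (np.float64(256.5), np.float64(330.5), np.int32(18), np.int32(16), np.int32(87)))
[ 0.59161536 -0.08722796  0.00116431] 0.03919006798018611 [ 0.78037477  0.05455651 -1.04485418] (array([ 0.6634, -0.0979]), (np.float64(256.5), np.float64(330.5), np.int32(18), np.int32(16), np.int32(87)))
```

Emit:
jog_arm --pt "0.7 0 0 0 0" --pt "0.7 0 0 0 0" --pt "0.7 0 0 0 0" --pt "0.7 0 0 0 0" --pt "0.7 -0.13 0.02 0.03 0" --pt "0.7 -0.13 0.02 0.15 0" --pt "0.7 -0.13 0.02 0.3 0" --pt "0.5 -0.13 0.02 0.45 0" --pt "0.3 -0.13 0.02 0.6 0" --pt "0 -0.13 0.02 0.75 0" --pt "0 0 -0.034 0.75 0" --pt "0 0.15 -0.034 0.75 0" --pt "0 0.237 -0.034 0.75 0" --pt "0 0.237 -0.034 0.75 0" --pt "0 0.237 -0.034 0.72 0" --pt "0 0.237 -0.034 0.68 0" --pt "0 0.237 -0.034 0.64 0" --pt "0 0.237 -0.034 0.6 0" --pt "0 0.237 -0.034 0.56 0" --pt "0 0.237 -0.034 0.56 0"

```text
time_s: 33.05
ee_pos: [0.6621, -0.0976, 0.1673]
eef_rot: [-0.001, 0.084, 0.996, -0.0]
contact_force: [-1.8, 0.0, 3.3]
opening: 0.0002
finger_force: 1.5
```

Emit:
jog_arm --pt "0 0 0 -0.02 0" --pt "0 0 0 -0.035 0" --pt "0 0 0 -0.05 0" --pt "0 0 0 -0.05 0"

```text
time_s: 33.45
ee_pos: [0.6627, -0.0973, 0.1533]
eef_rot: [-0.0, 0.084, 0.996, 0.0]
contact_force: [-0.2, -0.2, -0.1]
opening: 0.0007
finger_force: 0.0
```

Emit:
jog_arm --pt "0 0 0 0.15 0" --pt "0 0 0 0.3 0" --pt "0.5 -0.1 0.15 0.49 0" --pt "1 -0.29 1 0.49 0.027" --pt "1 -0.29 1 0.49 0.027" --pt "1 -0.29 1 0.49 0.027" --pt "1 -0.29 1 0.49 0.027" --pt "1 -0.29 1 0.49 0.027" --pt "1 -0.29 1 0.49 0.027" --pt "1 -0.29 1 0.49 0.027" --pt "1 -0.29 1 0.49 0.027" --pt "1 -0.29 1 0.49 0.027" --pt "1 -0.29 1 0.49 0.027"

```text
time_s: 34.75
ee_pos: [0.5767, 0.2008, 0.3007]
eef_rot: [-0.0, 0.001, 1.0, -0.0]
contact_force: [0.3, -0.4, -0.1]
opening: 0.0851
finger_force: 0.0
```

```bash
python3 - <<'E'
from h import *
o=env.get_obs();p=env.grab_frame('wrist');save(p,'w16.png');print(o['ee_pos'],o['time_s'])
print(capfit(p,'blue',(.6085,.2945),o),capfit(p,'red',(.6435,.0863),o,.01),capfit(p,'green',(.6625,-.0975),o,.01)); print([w(p,d['at'][1],d['at'][0],0,o)[:2] for d in env.tip_of('stand_blue',p)[:1]],disc(p,(.6085,.2945),o))
strips(p,o)
E
```

```text
[0.57665853 0.20079432 0.30072847] 34.75
(array([0.60883445, 0.29519218]), np.float64(0.6032968719360916)) (array([0.6475701 , 0.08353318]), np.float64(0.4287208447809528)) (array([ 0.66406906, -0.09760048]), np.float64(0.606004505202871))
[array([0.60305027, 0.29172117])] []
?20 dot [ 0.821  -0.0908] yaw 159.0 rect [ 35.8 129.7] ctr from dot along/across mm [-19.7  11.4]
green dot [ 0.66   -0.0941] yaw -10.0 rect [ 44.3 100.5] ctr from dot along/across mm [-24.  -2.]
red dot [0.6427 0.0854] yaw 0.2 rect [99.9 41.7] ctr from dot along/across mm [-25.9  -4.4]
```

Emit:
jog_arm --pt "1 0.107 0.15 0 0" --pt "1 0.107 0.314 -0.05 0" --pt "1 0.107 0.314 -0.1 0" --pt "1 0.107 0.314 -0.25 0" --pt "1 0.107 0.314 -0.4 0" --pt "1 0.107 0.314 -0.5 0" --pt "1 0.107 0.314 -0.6 0" --pt "1 0.107 0.314 -0.63 0" --pt "1 0.107 0.314 -0.63 0" --pt "0.3 0.107 0.314 -0.63 0" --pt "0.3 0.107 0.314 -0.63 0" --pt "0.3 0.107 0.314 -0.63 0" --pt "0.3 0.107 0.314 -0.63 0" --pt "0.3 0.107 0.314 -0.63 0" --pt "0.3 0.107 0.314 -0.63 0" --pt "0.3 0.107 0.314 -0.63 0" --pt "0.3 0.107 0.314 -0.63 0" --pt "0.3 0.107 0.314 -0.63 0" --force 40

```text
time_s: 36.65
ee_pos: [0.6081, 0.2961, 0.1121]
eef_rot: [-0.0, -0.0, 1.0, -0.001]
contact_force: [-2.3, -4.1, 3.6]
opening: 0.0352
finger_force: 40.0
```

Emit:
jog_arm --pt "0.3 0 0 0 0" --pt "0.3 0 0 0.05 0" --pt "0.3 0 0 0.09 0" --pt "0.3 0 0 0.125 0" --pt "0.3 0 0 0.13 0" --pt "0.3 0 0 0.13 0"

```text
time_s: 37.25
ee_pos: [0.6081, 0.2961, 0.1524]
eef_rot: [0.0, -0.0, 1.0, -0.001]
contact_force: [-1.4, -6.9, 3.2]
opening: 0.0352
finger_force: 40.0
```

```bash
python3 - <<'E'
from h import *
o=env.get_obs();p=env.grab_frame('wrist');print(o['ee_pos'],o['contact_force'],o['opening'])
for r in(0,.04): print(capfit(p,'blue',(.6086,.295),o,r))
print(rise('blue',(.6086,.295)))
E
```

```text
[0.60808171 0.29612838 0.15242232] [-1.35164556 -6.93317507  3.21073626] 0.03523368447125069
(array([0.62401226, 0.29584432]), np.float64(0.5970103265223476))
(array([0.60881944, 0.29524563]), np.float64(0.7104995606496297))
[(0, np.float64(0.5), [0.5817, 0.3533]), (0.01, np.float64(0.49), [0.5883, 0.3394]), (0.02, np.float64(0.48), [0.5971, 0.3235]), (0.03, np.float64(0.47), [0.6044, 0.3077]), (0.04, np.float64(0.47), [0.6118, 0.2952])]
```

Emit:
jog_arm --pt "1 0 0 0 0" --pt "1 0 0 0 0" --pt "1 0 0 0 0" --pt "1 0 0 0.15 0" --pt "1 0 0 0.3 0" --pt "1 -0.1 -0.1 0.4 0" --pt "1 -0.3 -0.3 0.5 0" --pt "1 -0.778 -1 0.5 0" --pt "1 -0.778 -1 0.5 0" --pt "1 -0.778 -1 0.5 0" --pt "1 -0.778 -1 0.5 0" --pt "1 -0.778 -1 0.5 0" --pt "1 -0.778 -1 0.5 0" --pt "1 -0.778 -1 0.5 0" --pt "1 -0.778 -1 0.5 0"

```text
time_s: 38.85
ee_pos: [0.3748, -0.0031, 0.3017]
eef_rot: [0.001, 0.0, 1.0, -0.0]
contact_force: [0.2, 0.3, -0.4]
opening: 0.0878
finger_force: 0.0
```

Emit:
jog_arm --pt "0.65 0 -0.887 0 -0.036" --pt "0.65 0 -0.887 0 -0.036" --pt "0.65 0 -0.887 0 -0.036" --pt "0.65 0 -0.887 0 -0.036" --pt "0.65 0 -0.887 0 -0.036" --pt "0.65 0 -0.887 0 -0.036" --pt "0.65 0 -0.887 0 -0.036" --pt "0.65 0 -0.887 0 -0.036" --pt "0.65 0 -0.887 0 -0.036"

```text
time_s: 39.75
ee_pos: [0.3757, -0.267, 0.3011]
eef_rot: [0.0, 0.11, 0.994, 0.0]
contact_force: [-0.4, 0.0, -0.0]
opening: 0.0568
finger_force: 0.0
```

```bash
python3 - <<'E'
from h import *
o=env.get_obs();p=env.grab_frame('wrist');save(p,'w17.png');q=o['eef_rot'];print(o['ee_pos'],np.degrees(2*np.arctan2(q[2],q[1])),o['opening'],o['time_s'])
strips(p,o); print(rise('red',(.6435,.0863))[1],rise('green',(.6625,-.0975))[1],rise('blue',(.6086,.295))[4])
E
```

```text
[ 0.37567921 -0.26702776  0.30109285] 167.3199960737582 0.05676428227798315 39.75
?-99 dot [ 0.5816 -0.518 ] yaw 158.0 rect [ 35.3 124.4] ctr from dot along/across mm [-9.9  7. ]
red dot [0.6447 0.0871] yaw -1.5 rect [ 39.7 100.5] ctr from dot along/across mm [-27.   -9.3]
blue dot [ 0.4426 -0.2911] yaw -13.2 rect [ 35.7 100.5] ctr from dot along/across mm [-26.4   7.5]
(0.01, np.float64(0.6), [0.6413, 0.0942]) (0.01, np.float64(0.59), [0.6632, -0.0933]) (0.04, np.float64(0.76), [0.6094, 0.2934])
```

View pics/w17.png

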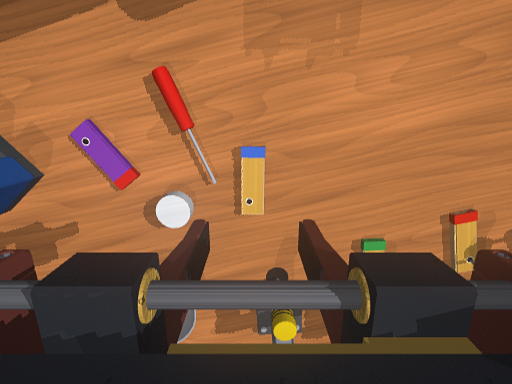

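Blue blank at (253,180) with its dot at (249,201); the screwdriver tip at (213,181) is about 47 mm clear. Grasp.

Emit:
jog_arm --pt "0.65 0 0 -0.15 0" --pt "0.65 0 0 -0.3 0" --pt "0.65 0 0 -0.45 0" --pt "0.65 0 0 -0.6 0" --pt "0.65 0 0 -0.72 0" --pt "0.65 0 0 -0.82 0" --pt "0.65 0 0 -0.9 0" --pt "0.65 0 0 -0.95 0" --pt "0.65 0 0 -0.98 0" --pt "0.65 0 0 -1 0" --pt "0.65 0 0 -1 0" --pt "0.4 0 0 -1 0" --pt "0.4 0 0 -1 0" --pt "0.4 0 0 -1 0" --pt "0.4 0 0 -1 0" --pt "0.4 0 0 -1 0" --pt "0.4 0 0 -1 0" --force 40

```text
time_s: 41.65
ee_pos: [0.3759, -0.2691, 0.0032]
eef_rot: [0.001, 0.112, 0.994, -0.001]
contact_force: [-4.2, 7.4, 26.1]
opening: 0.0351
finger_force: 12.2
```

```bash
python3 - <<'E'
from h import *
for i in range(2): o=env.get_obs();p=env.grab_frame('wrist');q=o['eef_rot'];print(o['ee_pos'],np.degrees(2*np.arctan2(q[2],q[1])),o['opening'],dotheld(p,o,.014),o['contact_force'])
E
```

```text
[ 0.37589071 -0.2690759   0.00320772] 167.13611843800624 0.035145059235897474 (array([ 0.4449, -0.2962]), (np.float64(239.0), np.float64(328.5), np.int32(17), np.int32(16), np.int32(88))) [-4.22953392  7.39198077 26.08683249]
[ 0.37590037 -0.26891306  0.00317518] 167.1440500236219 0.035064524935069105 (array([ 0.4449, -0.2961]), (np.float64(239.0), np.float64(328.5), np.int32(17), np.int32(16), np.int32(88))) [-3.87326242  7.17826542 26.78774061]
```

One finger is riding on the strip's edge: 26 N upward and an opening of 35 mm. Lift, open and look again.

Emit:
jog_arm --pt "0.8 0 0 0.03 0" --pt "0.8 0 0 0.06 0" --pt "0.8 0 0 0.1 0" --pt "0.8 0 0 0.2 0" --pt "0.8 0 0 0.35 0" --pt "0.8 0 0 0.5 0" --pt "0.8 0 0 0.5 0" --pt "0.8 0 0 0.5 0" --pt "0.8 0 0 0.5 0"

```text
time_s: 42.65
ee_pos: [0.3739, -0.269, 0.1505]
eef_rot: [-0.001, 0.112, 0.994, 0.0]
contact_force: [-0.3, 1.1, -1.1]
opening: 0.0702
finger_force: 0.0
```

```bash
python3 - <<'E'
from h import *
for i in range(2):
    o=env.get_obs();p=env.grab_frame('wrist');q=o['eef_rot'];print(o['ee_pos'],np.degrees(2*np.arctan2(q[2],q[1])),o['opening'],o['time_s']); strips(p,o)
save(p,'w18.png'); strips(env.grab_frame('top'),verbose=True) and 0
E
```

```text
[ 0.37387867 -0.26900054  0.15054716] 167.1002328374626 0.07016904044535958 42.65
skip [ 485. -472.   25.   87.]
blue dot [ 0.4427 -0.2912] yaw -12.0 rect [ 38.5 100.3] ctr from dot along/across mm [-26.6   5.4]
[ 0.37376396 -0.26881491  0.15012132] 167.10732192354067 0.07060399300255422 42.7
skip [ 485. -471.   25.   85.]
blue dot [ 0.4428 -0.2914] yaw -12.0 rect [38.9 99.4] ctr from dot along/across mm [-26.8   5.7]
```

View pics/w18.png

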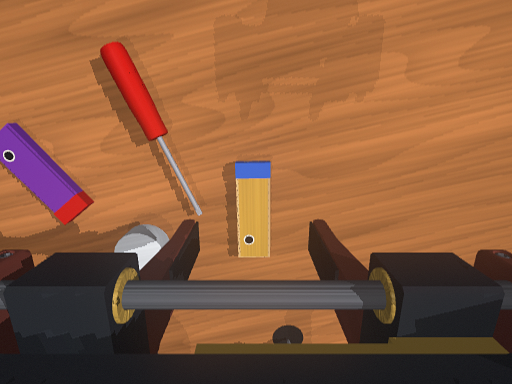

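Blank is unmoved, centred between the fingers, with its dot at (249,240). The tips only just caught its top edge at that height, so I need to go about 8 mm lower. First I check clearance to the driver tip (200,213) and the jar.

```bash
python3 - <<'E'
from h import *
o=env.get_obs();p=env.grab_frame('wrist'); e=np.array(o['ee_pos']); q=o['eef_rot'];Rt=R.from_quat([q[1],q[2],q[3],q[0]]).as_matrix()
for n,(u,v,z) in dict(drvtip=(200,213,.006),drv2=(158,138,.01),jarR=(168,238,.06)).items(): print(n,(Rt.T@(w(p,u,v,z,o)-e)).round(3)[:2])
a=np.radians(-12.3);ax=np.array([np.cos(a),np.sin(a)]);nn=np.array([-ax[1],ax[0]]);d=np.array([.4427,-.2913]); g=d-.07*ax+.006*nn; print('grip',g, 'in tool',(Rt.T@(np.array([*g,0])-e)).round(4))
E
```

```text
drvtip [-0.041 -0.067]
drv2 [ 0.05  -0.108]
jarR [-0.049 -0.09 ]
grip [ 0.37558499 -0.2705256 ] in tool [-0.0023 -0.0015  0.1499]
```

Emit:
jog_arm --pt "0.75 0.004 -0.004 -0.12 0" --pt "0.75 0.004 -0.004 -0.25 0" --pt "0.75 0.004 -0.004 -0.36 0" --pt "0.75 0.004 -0.004 -0.44 0" --pt "0.75 0.004 -0.004 -0.49 0" --pt "0.75 0.004 -0.004 -0.5 0" --pt "0.75 0.004 -0.004 -0.51 0" --pt "0.75 0.004 -0.004 -0.518 0" --pt "0.75 0.004 -0.004 -0.518 0"

```text
time_s: 43.75
ee_pos: [0.3761, -0.2706, -0.0039]
eef_rot: [0.0, 0.112, 0.994, -0.0]
contact_force: [-0.2, 0.9, -0.6]
opening: 0.0661
finger_force: 0.0
```

Emit:
jog_arm --pt "0.4 0 0 0 0" --pt "0.4 0 0 0 0" --pt "0.4 0 0 0 0" --pt "0.4 0 0 0 0" --pt "0.4 0 0 0 0" --pt "0.4 0 0 0 0" --pt "0.4 0 0 0 0" --force 40

```text
time_s: 44.45
ee_pos: [0.3759, -0.2705, -0.0041]
eef_rot: [0.0, 0.112, 0.994, -0.0]
contact_force: [-1.0, 0.5, 6.4]
opening: 0.0394
finger_force: 39.9
```

```bash
python3 - <<'E'
from h import *
for i in range(2): o=env.get_obs();p=env.grab_frame('wrist');q=o['eef_rot'];print(o['ee_pos'],np.degrees(2*np.arctan2(q[2],q[1])),o['opening'],dotheld(p,o,.014),o['contact_force'])
E
```

```text
[ 0.3759275  -0.27051917 -0.00409225] 167.10729956241812 0.03943644967983355 (array([ 0.4428, -0.2918]), (np.float64(246.0), np.float64(332.5), np.int32(19), np.int32(16), np.int32(107))) [-1.02252328  0.51189309  6.41997798]
[ 0.37592644 -0.27052056 -0.00408469] 167.1121639411293 0.03982832754192174 (array([ 0.4428, -0.2918]), (np.float64(246.0), np.float64(332.5), np.int32(19), np.int32(16), np.int32(106))) [-1.47839678  0.31917635  5.42707128]
```

Emit:
jog_arm --pt "0.4 0 0 0.03 0" --pt "0.4 0 0 0.05 0" --pt "0.4 0 0.1 0.05 0" --pt "0.4 0 0.25 0.05 0" --pt "0.4 0 0.4 0.05 0" --pt "0.4 0 0.55 0.05 0" --pt "0.4 0 0.7 0.05 0" --pt "0.4 0 0.85 0.05 0" --pt "0.4 0 0.95 0.05 0" --pt "0.4 0 1 0.05 0" --pt "0.4 0 1 0.05 0"

```text
time_s: 45.65
ee_pos: [0.3762, 0.0319, 0.0111]
eef_rot: [0.0, 0.11, 0.994, 0.0]
contact_force: [-0.1, -0.6, -1.7]
opening: 0.0396
finger_force: 39.9
```

Emit:
jog_arm --pt "0.4 0 0.1 0 0.01" --pt "0.4 0 0.25 0 0.03" --pt "0.4 0 0.4 0 0.05" --pt "0.4 0.05 0.55 0 0.07" --pt "0.4 0.1 0.65 0 0.086" --pt "0.4 0.18 0.73 0 0.086" --pt "0.4 0.23 0.73 0 0.086" --pt "0.4 0.23 0.73 0 0.086" --pt "0.4 0.23 0.73 0 0.086"

```text
time_s: 46.55
ee_pos: [0.4443, 0.2469, 0.0103]
eef_rot: [-0.001, -0.156, 0.988, -0.001]
contact_force: [0.0, -0.0, -1.9]
opening: 0.0397
finger_force: 39.9
```

```bash
python3 - <<'E'
from h import *
for i in range(3): o=env.get_obs();p=env.grab_frame('wrist');q=o['eef_rot'];d=dotheld(p,o,.029);print(o['ee_pos'],np.degrees(2*np.arctan2(q[2],q[1])),o['opening'],d,d[0]-o['ee_pos'][:2])
E
```

```text
[0.44434561 0.24691249 0.01030949] 197.97554153991177 0.03973601417982209 (array([0.5117, 0.2629]), (np.float64(246.0), np.float64(332.5), np.int32(19), np.int32(16), np.int32(109))) [0.06735439 0.01598751]
[0.44400732 0.24697957 0.0104101 ] 197.99854782359722 0.03950852039416072 (array([0.5114, 0.2631]), (np.float64(246.0), np.float64(332.5), np.int32(19), np.int32(16), np.int32(109))) [0.06739268 0.01612043]
[0.44390543 0.24717177 0.01052667] 198.02402815938888 0.039280844602497936 (array([0.5114, 0.2633]), (np.float64(246.0), np.float64(332.5), np.int32(19), np.int32(16), np.int32(109))) [0.06749457 0.01612823]
```

Emit:
jog_arm --pt "0.4 0.1 0.033 0 0" --pt "0.4 0.2 0.066 0 0" --pt "0.4 0.28 0.092 0 0" --pt "0.4 0.321 0.105 0 0" --pt "0.4 0.321 0.105 0 0" --pt "0.4 0.321 0.105 0 0" --pt "0.4 0.321 0.105 -0.025 0" --pt "0.4 0.321 0.105 -0.048 0" --pt "0.4 0.321 0.105 -0.048 0" --pt "0.4 0.321 0.105 -0.048 0"

```text
time_s: 47.7
ee_pos: [0.5404, 0.2799, -0.0042]
eef_rot: [-0.0, -0.157, 0.988, -0.0]
contact_force: [-0.8, -0.1, -2.0]
opening: 0.039
finger_force: 40.0
```

```bash
python3 - <<'E'
from h import *
for i in range(3): o=env.get_obs();p=env.grab_frame('wrist');d=dotheld(p,o,.0145);print(o['ee_pos'],o['opening'],d,o['contact_force'])
E
```

```text
[ 0.54042989  0.27994134 -0.00420283] 0.03903480235017047 (array([0.6089, 0.2954]), (np.float64(244.5), np.float64(333.5), np.int32(18), np.int32(16), np.int32(104))) [-0.80327949 -0.12736155 -2.01261059]
[ 0.54059418  0.27993502 -0.0040604 ] 0.03952813916421441 (array([0.6092, 0.2954]), (np.float64(244.5), np.float64(333.5), np.int32(18), np.int32(16), np.int32(102))) [ 0.11334706  0.02895704 -1.45789897]
[ 0.54077802  0.27990823 -0.00397634] 0.03976919650558985 (array([0.6094, 0.2954]), (np.float64(244.5), np.float64(333.5), np.int32(18), np.int32(16), np.int32(102))) [ 0.11392267 -0.17937536 -1.37610132]
```

Emit:
jog_arm --pt "0.7 0 0 0 0" --pt "0.7 0 0 0 0" --pt "0.7 0 0 0 0" --pt "0.7 0 0 0 0" --pt "0.7 -0.127 -0.04 0.03 0" --pt "0.7 -0.127 -0.04 0.15 0" --pt "0.7 -0.127 -0.04 0.3 0" --pt "0.5 -0.127 -0.04 0.45 0" --pt "0.3 -0.127 -0.04 0.6 0" --pt "0 -0.127 -0.04 0.75 0" --pt "0 0 0.03 0.76 0" --pt "0 0.15 0.052 0.76 0" --pt "0 0.227 0.052 0.76 0" --pt "0 0.227 0.052 0.76 0" --pt "0 0.227 0.052 0.72 0" --pt "0 0.227 0.052 0.68 0" --pt "0 0.227 0.052 0.64 0" --pt "0 0.227 0.052 0.61 0" --pt "0 0.227 0.052 0.58 0" --pt "0 0.227 0.052 0.58 0"

```text
time_s: 49.85
ee_pos: [0.6087, 0.2956, 0.1692]
eef_rot: [-0.001, -0.157, 0.988, -0.0]
contact_force: [-2.1, -1.3, 3.0]
opening: 0.0006
finger_force: 1.7
```

Emit:
jog_arm --pt "0 0 0 -0.02 0" --pt "0 0 0 -0.04 0" --pt "0 0 0 -0.06 0" --pt "0 0 0 -0.06 0"

```text
time_s: 50.25
ee_pos: [0.609, 0.2954, 0.1512]
eef_rot: [-0.0, -0.157, 0.988, -0.0]
contact_force: [-0.5, 0.4, 0.3]
opening: 0.0005
finger_force: 0.0
```

Emit:
jog_arm --pt "0 0 0 0.15 0" --pt "0 0 0 0.3 0" --pt "0.5 -0.1 -0.1 0.5 0" --pt "1 -0.3 -0.3 0.6 0" --pt "1 -0.7 -0.8 0.8 -0.05" --pt "1 -0.7 -0.8 0.8 -0.05" --pt "1 -0.7 -0.8 0.8 -0.05" --pt "1 -0.7 -0.8 0.8 -0.05" --pt "1 -0.7 -0.8 0.8 -0.05" --pt "1 -0.7 -0.8 0.8 -0.05" --pt "1 -0.7 -0.8 0.8 -0.05" --pt "1 -0.7 -0.8 0.8 -0.05" --pt "1 -0.7 -0.8 0.8 -0.05"

```text
time_s: 51.55
ee_pos: [0.3997, 0.0569, 0.3914]
eef_rot: [-0.001, -0.002, 1.0, 0.0]
contact_force: [0.7, 0.2, 0.8]
opening: 0.0848
finger_force: 0.0
```

```bash
python3 - <<'E'
from h import *
o=env.get_obs();p=env.grab_frame('wrist');save(p,'w20.png');print(o['ee_pos'],o['time_s']); strips(p,o)
N=dict(red=(.6435,.0863),green=(.6625,-.0974),blue=(.6086,.2955),yellow=(.6075,-.2736))
t=env.grab_frame('top'); strips(t)
for c in N: print(c,rise(c,N[c])[:2])
s=env.grab_frame('scene')
for c in('red','green','blue'):
    print(c,'scene dot',[w(s,d['at'][1],d['at'][0],.014)[:2].round(4) for d in env.tip_of('dot_'+c,s)[:2]],'wrist',[w(p,d['at'][1],d['at'][0],.014,o)[:2].round(4) for d in env.tip_of('dot_'+c,p)[:2]] if p else 0, px(p,[*N[c],.014],o).round(), px(s,[*N[c],.014]).round(1))
E
```

```text
[0.39969597 0.05688878 0.39144864] 51.55
skip [ 727. -309.   45.  158.]
skip [635. -89.  29.  97.]
red dot [0.644  0.0851] yaw 1.3 rect [98.1 37.7] ctr from dot along/across mm [-27.8  -5.1]
red [(0, np.float64(0.6), [0.6357, 0.1062]), (0.01, np.float64(0.59), [0.6413, 0.0942])]
green [(0, np.float64(0.59), [0.6566, -0.0833]), (0.01, np.float64(0.59), [0.6631, -0.0937])]
blue [(0, np.float64(0.71), [0.6003, 0.3166]), (0.01, np.float64(0.7), [0.6083, 0.3011])]
yellow [(0, np.float64(0.7), [0.607, -0.2687]), (0.01, np.float64(0.68), [0.614, -0.2772])]Traceback (most recent call last):
  File "<stdin>", line 8, in <module>
ValueError: only the last four pictures can be asked about
```

```bash
python3 - <<'E'
from h import *
N=dict(red=(.6435,.0863),green=(.6625,-.0974),blue=(.6086,.2955))
for n in('scene','wrist'):
    o=env.get_obs(); s=env.grab_frame(n); ob=o if n=='wrist' else None
    for c in N:
        for q in('dot_','strip_'): print(n,q+c,[(round(d['score'],2),(w(s,d['at'][1],d['at'][0],.014 if q=='dot_' else 0,ob)[:2]).round(4)) for d in env.tip_of(q+c,s)[:2]], N[c])
E
```

```text
scene dot_red [(0.9, array([ 0.2877, -0.5315])), (0.74, array([0.6652, 0.0736]))] (0.6435, 0.0863)
scene strip_red [(0.78, array([0.5925, 0.0906])), (0.77, array([ 0.3005, -0.5112]))] (0.6435, 0.0863)
scene dot_green [(0.56, array([ 0.6674, -0.1048]))] (0.6625, -0.0974)
scene strip_green [(0.57, array([ 0.623 , -0.0937])), (0.25, array([ 0.2911, -0.3582]))] (0.6625, -0.0974)
scene dot_blue [(0.78, array([0.6066, 0.303 ]))] (0.6086, 0.2955)
scene strip_blue [(0.69, array([0.5559, 0.2937])), (0.4, array([ 0.5999, -0.5131]))] (0.6086, 0.2955)
wrist dot_red [(0.64, array([0.6515, 0.0903]))] (0.6435, 0.0863)
wrist strip_red [(0.93, array([0.6107, 0.0763]))] (0.6435, 0.0863)
wrist dot_green [] (0.6625, -0.0974)
wrist strip_green [(0.73, array([ 0.6268, -0.0936])), (0.27, array([0.6092, 0.076 ]))] (0.6625, -0.0974)
wrist dot_blue [(0.68, array([0.6084, 0.3018])), (0.49, array([ 0.3035, -0.3539]))] (0.6086, 0.2955)
wrist strip_blue [(0.97, array([0.5757, 0.2925]))] (0.6086, 0.2955)
```

The networks scatter by about a centimetre on dots that sit partly behind barrels. I turn the wrist camera for one clean geometric check.

Emit:
jog_arm --pt "1 0.1 0.05 0.05 -0.47" --pt "1 0.1 0.05 0.05 -0.47" --pt "1 0.1 0.05 0.05 -0.47" --pt "1 0.1 0.05 0.05 -0.47" --pt "1 0.1 0.05 0.05 -0.47" --pt "1 0.1 0.05 0.05 -0.47" --pt "1 0.1 0.05 0.05 -0.47" --pt "1 0.1 0.05 0.05 -0.47" --pt "1 0.1 0.05 0.05 -0.47" --pt "1 0.1 0.05 0.05 -0.47" --pt "1 0.1 0.05 0.05 -0.47" --pt "1 0.1 0.05 0.05 -0.47" --pt "1 0.1 0.05 0.05 -0.47" --pt "1 0.1 0.05 0.05 -0.47" --pt "1 0.1 0.05 0.05 -0.47" --pt "1 0.1 0.05 0.05 -0.47" --pt "1 0.1 0.05 0.05 -0.47" --pt "1 0.1 0.05 0.05 -0.47" --pt "1 0.1 0.05 0.05 -0.47" --pt "1 0.1 0.05 0.05 -0.47"

```text
time_s: 54.65
ee_pos: [0.4292, 0.0707, 0.4072]
eef_rot: [0.0, 0.996, 0.092, -0.0]
contact_force: [-0.1, -0.0, -0.1]
opening: 0.0875
finger_force: 0.0
```

```bash
python3 - <<'E'
from h import *
N=dict(red=(.6435,.0863),green=(.6625,-.0974),blue=(.6086,.2955),yellow=(.6075,-.2736))
o=env.get_obs();p=env.grab_frame('wrist');save(p,'w21.png');print(o['ee_pos'],o['time_s'])
strips(p,o)
for c in N: print(c,[(r,capfit(p,c,N[c],o,r)[0].round(4).tolist(),round(capfit(p,c,N[c],o,r)[1],2)) for r in(0,.01,.04)])
# band (tail) centroid -> dot check
hsv=cv2.cvtColor(p['img'],cv2.COLOR_RGB2HSV).astype(int)
for c,(a,b),yaw in(('red',(174,6),0.),('green',(45,80),-9.6),('blue',(100,125),18.)):
    h=hsv[:,:,0]; m=(((h>=a)&(h<=b)) if a<b else ((h>=a)|(h<=b)))&(hsv[:,:,1]>130)&(hsv[:,:,2]>60)
    A=np.radians(yaw);ax=np.array([np.cos(A),np.sin(A)]);nn=np.array([-ax[1],ax[0]])
    t=np.array(N[c])-.086*ax-DOT[c][1]*nn; u=px(p,[*t,.014],o); yy,xx=np.nonzero(m); k=np.hypot(xx-u[0],yy-u[1])<22
    W=np.array([w(p,x,y,.014,o)[:2] for x,y in zip(xx[k],yy[k])]); e=W.mean(0)-t; print(c,'band',k.sum(),'err along/across mm',(1000*np.array([e@ax,e@nn])).round(1),'extent',np.ptp(W@ax).round(3),np.ptp(W@nn).round(3))
E
```

```text
[0.42922299 0.07065907 0.40721869] 54.65
skip [ 176. -381.  156.   37.]
skip [ 625. -371.   64.   37.]
green dot [ 0.6599 -0.0992] yaw -11.1 rect [ 42.  100.1] ctr from dot along/across mm [-26.  -3.]
red dot [0.6493 0.0746] yaw 0.3 rect [100.1  40.8] ctr from dot along/across mm [-32.2   2.9]
blue dot [0.6131 0.2985] yaw 18.1 rect [99.4 41.6] ctr from dot along/across mm [-30.   1.]
red [(0, [0.6515, 0.0838], np.float64(0.91)), (0.01, [0.6489, 0.0841], np.float64(0.89)), (0.04, [0.6408, 0.0846], np.float64(0.85))]
green [(0, [0.6638, -0.1042], np.float64(0.62)), (0.01, [0.6602, -0.099], np.float64(0.6)), (0.04, [0.6479, -0.086], np.float64(0.53))]
blue [(0, [0.6173, 0.2995], np.float64(0.84)), (0.01, [0.6156, 0.296], np.float64(0.83)), (0.04, [0.6099, 0.2828], np.float64(0.79))]
yellow [(0, [0.6172, -0.3093], np.float64(0.65)), (0.01, [0.6144, -0.3018], np.float64(0.64)), (0.04, [0.6069, -0.2787], np.float64(0.61))]
red band 201 err along/across mm [-0.9 -2. ] extent 0.017 0.04
green band 177 err along/across mm [-2.3 -0.2] extent 0.016 0.04
blue band 202 err along/across mm [ 0.3 -3.3] extent 0.017 0.041
```

Emit:
jog_arm --pt "1 0.3 0.1 0 -0.03" --pt "1 0.3 0.1 0 -0.03" --pt "1 0.3 0.1 0 -0.03" --pt "1 0.3 0.1 0 -0.03" --pt "1 0.3 0.1 0 -0.03" --pt "1 0.3 0.1 0 -0.03" --pt "1 0.3 0.1 0 -0.03"

```text
time_s: 55.4
ee_pos: [0.5186, 0.1004, 0.4082]
eef_rot: [0.0, 1.0, 0.001, 0.001]
contact_force: [-0.1, 0.2, 0.2]
opening: 0.0875
finger_force: 0.0
```

```bash
python3 - <<'E'
from h import *
N=dict(red=(.6435,.0863),green=(.6625,-.0974),blue=(.6086,.2955))
o=env.get_obs();p=env.grab_frame('wrist');save(p,'w22.png');print(o['ee_pos'],o['time_s'])
S=strips(p,o,True)
for c in N: print(c,[(r,capfit(p,c,N[c],o,r)[0].round(4).tolist(),round(capfit(p,c,N[c],o,r)[1],2)) for r in(0,.01)])
hsv=cv2.cvtColor(p['img'],cv2.COLOR_RGB2HSV).astype(int)
for c,(a,b) in(('red',(174,6)),('green',(45,80)),('blue',(100,125))):
    yaw=S[c][1] if c in S else 0
    h=hsv[:,:,0]; m=(((h>=a)&(h<=b)) if a<b else ((h>=a)|(h<=b)))&(hsv[:,:,1]>130)&(hsv[:,:,2]>60)
    ax=np.array([np.cos(yaw),np.sin(yaw)]);nn=np.array([-ax[1],ax[0]])
    t=np.array(N[c])-.086*ax-DOT[c][1]*nn; u=px(p,[*t,.014],o); yy,xx=np.nonzero(m); k=np.hypot(xx-u[0],yy-u[1])<22
    W=np.array([w(p,x,y,.014,o)[:2] for x,y in zip(xx[k],yy[k])]); e=W.mean(0)-t; print(c,'band err along/across mm',(1000*np.array([e@ax,e@nn])).round(1))
E
```

```text
[0.51861612 0.10043359 0.40818776] 55.4
blue dot [0.6084 0.298 ] yaw 18.4 rect [100.4  39.9] ctr from dot along/across mm [-27.    2.3]
?10 dot [0.6341 0.0797] yaw 2.9 rect [70.6 37. ] ctr from dot along/across mm [-32.5   1.5]
green dot [ 0.661  -0.0968] yaw -10.1 rect [ 42.2 100.8] ctr from dot along/across mm [-25.5  -1.7]
red [(0, [0.6444, 0.0851], np.float64(0.88)), (0.01, [0.6428, 0.0856], np.float64(0.85))]
green [(0, [0.664, -0.1026], np.float64(0.65)), (0.01, [0.6632, -0.0969], np.float64(0.62))]
blue [(0, [0.6095, 0.2991], np.float64(0.75)), (0.01, [0.6077, 0.2944], np.float64(0.72))]
red band err along/across mm [-1.2 -1.1]
green band err along/across mm [-1.4  1. ]
blue band err along/across mm [-1.3 -0.6]
```

All dots measure within 2 mm of their needles, and the cap fits match a rise of 0.010. Handing in.

```bash
python3 -c "
from plant import env
print(env.close_job())"
```

```text
the job is handed in; nothing more can be done
None
```

I handed the job in with the red, green and blue blanks pinned in their stands, each dot measured within about 2 mm of its needle, and the yellow cap (no blank) left down. The hand-in returned no verdict, and I viewed 15 pictures, one over the limit of 14.

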